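Swing out the folding spring hook and hang the tape roll on it

ROBOT

A 7-joint arm with a two-finger parallel gripper is mounted at the origin on a cart in front of the work surface, level with it; the furniture and walls round the work are solid. World frame = base frame: x ahead of the robot, y to its left, z up, the work surface at z = 0. Lengths are in m, angles in rad, forces in N, time in s.
With the tool pointing down it reaches from about 0.4 to 0.85 m from the base axis. Payload 10.4 kg.
Tool frame: the origin (TCP) lies on the centre line of the jaws, within the pads' length; the fingertips stand 11 mm ahead of it and the grasp point (between the pads) lies 8 mm behind it (tip_reach is the distance from the TCP to the fingertips, in m); z points along the fingers, y is the line along which they close (so a half turn about z gives the same grasp; the last joint's range is limited). The gripper opens to 85 mm and grips with 20 to 120 N. Pads are 22 mm wide; open, the fingers measure 114 mm over their backs; the gripper's body (76 mm by 85 mm) begins 54 mm behind the grasp point. The pads swing forward as they close: fully open they stand 13 mm farther back than shut.
Start: joints at [-1.288, 0.332, -0.065, 1.46, 0.022, 1.35, -0.088], TCP at [0.188, 0.596, 0.205] pointing down, gripper open.
Joint ranges: [-2.6, 2.6], [-0.5, 2.12], [-1.47, 1.34], [0.16, 2.42], [-1.27, 4.41], [0.06, 2.06], [-2.6, 2.6]. Speed limits (rad/s): [2.22, 2.22, 2.79, 2.79, 3.14, 3.14, 3.14].

INTERFACE

Orientations are given as a unit quaternion [x, y, z, w].
In Python, from workcell import get_obs, camera, hand_in, tip_reach gives the robot as it stands. The module is installed in compiled form; this text tells all that it offers.
- The arm moves only by the tool move_arm, never from a script. Its argument "plan" is a list of rows, each an object with "delta_pos": the shift along the tool's x, y, z in normalised numbers (1 is 60 cm), a list of three; "turn": the turn, a rotation vector about the tool's x, y, z in fractions of the full range, 1 being 4 rad, a list of three; "fingers": the closure, from 0 (fully open) to 1 (shut). A call has 1 to 12 rows; each row is the pose to reach, as a shift and turn from the pose commanded when the call began, along the tool's axes at that moment; what a row does not reach only later rows make up. A row lasts 1/8 s, in which the tool goes at most 62.5 mm and 10.7 degrees, less where a joint would pass 70% of its speed; a pose out of reach is approached as far as the arm can. No shift or turn number may pass 1 either way. A call with a gripper value outside its range is refused whole. The fingers move at their own pace and stop on an object; "force" is the grip in N (left out, the last holds). Time passes only in rows, so rows that repeat a pose let the fingers close. It gives the time, the measured TCP pose, the force, the opening and the grip force at its end, in the units of the state.
- get_obs(): the state, without advancing time (a new reading comes with each control period).
- camera(name): name is "scene" or "top" or "wrist"; returns a dict with "color" (400x640x3 uint8, red, green, blue), "range_z" (400x640 float32, m along the optical axis (not along the pixel's ray), 0 where there is no reading), "fx", "fy", "cx", "cy" (pixels), "R" (3x3) and "t" (3): a world point X has camera coordinates R X + t; the wrist camera has in their place "tool_from_camera" (4x4, takes a point from camera to tool coordinates, whose origin is the TCP and whose axes are the flange's). Camera axes: x right, y down, z forward; pixel columns grow to the right and rows downward; lengths in m; the calibration is good to about 2 mm. A picture is of the moment at which its call begins: read the wrist's pose just before it.
- hand_in(): hands the job in; it is judged then, once.
The state is a dict: "clock": time; "joint_pos": joint angles; "joint_velocities": joint speeds; "tau": joint torques, N m; "position": TCP position; "ee_rot": TCP orientation; "ft_force": force on the tool from outside, world axes, zero at the start; "torque": the same for the moment, N m; "grip_width": opening from 0.0 (shut) to 1.0 (fully open); "grasp_force": force on a finger pad.
Only numpy, scipy, OpenCV 4.12 (cv2) and the standard library are available. Lean on these libraries where they do the work, as an engineer would, in place of code of your own. Each camera call takes 0.05 s, during which the arm holds its last target. There are 200 camera calls.

TASK

Swing the folded hook on the plywood board straight out until it meets its stop. Then take the tape roll that stands on edge in the metal rest and hang it on the hook: push it over the raised end until it has pressed the spring plate right back to its stop, lower it behind the raised end until it hangs fully down on the peg, and let go. Be gentle with the hook and its plate, neither knocking nor forcing them, and leave the spare roll, the carton and the marker where they are.

Things in the scene. Friction and masses are not known exactly. Their poses are not given: they have to be found in the camera images.
- hook (a joint): Swing of the steel hook about its upright hinge pin, rad. 0 = folded flat, parallel to the board; it grows as the tip swings out towards the front (counter-clockwise from above); the firm stop is at about 1.57 (square out from the board). A stiff friction hinge, about 0.2 N m: it stays where it is left.
- peg_root (a point): Point on the hook's hinge pin at the height of the peg's axis, 150 mm above the desk; its frame turns with the hook: y along the peg to the tip, z up. The round level peg is 20 mm in diameter and ends at y = 64 mm. The pin stands 30 mm in front of the board's front face and 90 mm from the board's right end as the robot sees it.
- peg_tip (a point): Centre of the hook's end, 64 mm from the hinge pin, on the peg's axis (axes as peg_root). The last 6 mm before it (58 to 64 mm from the pin) carry a raised nib, 16 mm wide, whose top is 14 mm above the peg's axis, 4 mm above the peg's top. Fingertips that reach more than 11 mm down the roll's rim would land on the nib before the roll is down.
- board: Plywood board standing on a dark steel foot, fixed but placed anew each time; 240 mm wide, 12 mm thick, top at 160 mm. Origin at desk height, middle of its front face; x into the board, y to the left along it. Its top edge has a finger notch behind the folded tip: 74 mm wide, 44 mm deep, from 30 to 104 mm left of the hinge pin.
- roll_center (a point): Centre of the black tape roll: 68 mm outer diameter, 18 mm thick, about 80 g; hole 38 mm, not quite round (down to 35 mm across), so the rim is 15 mm high between hole and outside. z axis along the roll's axis (level at the start). It stands on edge in the metal rest, its centre about 43 mm above the desk.
- rest: Low aluminium V rest, fixed, 50 x 100 mm, side walls 30 mm high on both faces of the roll; origin under its middle, x along the axis of the roll in it.
- spare_roll: Spare yellow tape roll lying flat on the desk, 60 mm across, 18 mm high; leave it.
- carton: Small white carton, 90 x 60 x 45 mm; leave it.
- marker: Marker pen lying on the desk, 130 x 17 mm; leave it.
- spring_plate (a joint): How far the dark sprung plate on the peg is pressed back, m: 0 free, firm stop at 0.009; 1.5 N starts it, about 4 N brings it to the stop. U-shaped, 54 mm wide, 4 mm thick, from 10 mm below to 9 mm above the peg's axis, with an ear at each side up to 13 mm, 30 mm between the ears. Its free front face is 44 mm from the pin, 14 mm before the nib.
There are look-alikes about, which are no part of the job. Of the things like the part that bears roll_center, leave any that is blue, pink or purple; of the rest the larger one is meant.

How it is judged:
On the way, in this order (a step that is already met when the one before it is completed fails the run):
1. the hook is swung out to its stop, the roll still in its rest (value of joint hook above 1.555 rad and distance of roll_center from where it was at the start of the episode below 0.02 m), for 0.2 s.
2. the roll, past the raised nib, holds the spring plate back at its stop (y of roll_center in the frame of peg_root between 0.04 and 0.052 m and distance between roll_center and peg_root below 0.054 m and value of joint spring_plate above 0.0083 m), for 0.1 s.
At the end, for the whole second after the job is handed in: The hook is out at its stop (within 0.016 rad); the roll hangs on the peg between spring plate and nib: its centre 44 to 52.5 mm from the pin, 6 to 12 mm below the peg's axis, its axis within 0.2 rad of the peg's, at rest (value of joint hook above 1.555 rad and y of roll_center in the frame of peg_root between 0.044 and 0.0525 m and z of roll_center in the frame of peg_root between -0.012 and -0.006 m and angle between the z axis of roll_center and the y axis of peg_root, either way round below 0.2 rad and linear speed of roll below 0.02 m/s); the robot touches nothing.
It fails at once if the robot's fingers press on the hook with more than 20 N (contact force between the fingers and hook above 20 N).
It fails at once if the roll is forced against the hook or its spring plate with more than 20 N (contact force between roll and hook above 20 N).
It fails at once if the spare roll is moved more than 20 mm (distance of spare_roll from where it was at the start of the episode above 0.02 m).
It fails at once if the carton is moved more than 20 mm (distance of carton from where it was at the start of the episode above 0.02 m).
It fails at once if the marker is moved more than 20 mm (distance of marker from where it was at the start of the episode above 0.02 m).
It also fails if it takes over 72 s, if anything falls off the work surface, if the arm or the gripper's body presses on something with over 40 N, if the wrist force passes 120 N, or if a joint passes its speed limit or range.

## Working session

There is one attempt and no reset: what is moved stays moved. The work goes in short steps, Python scripts to look and compute and a tool call to move; the robot and the scene stay as the last step left them, time stands still between calls to the robot, and variables do not carry over. Pictures are saved under pics/ and viewed, at most 10 in all, crops included, and the job is handed in when it is done.

Besides the shell and the picture viewer there is one more tool, called after "Emit:" as name(argument=value, ...) on one line, values as JSON. move_arm: Moves the arm, as the interface text tells. Its arguments: {"type":"object","properties":{"plan":{"type":"array","items":{"type":"object","properties":{"delta_pos":{"type":"array","items":{"type":"number"}},"turn":{"type":"array","items":{"type":"number"}},"fingers":{"type":"number"}}}},"force":{"type":"number"}},"required":["plan"]}

```bash
mkdir -p pics; python3 - <<'E'
from workcell import get_obs,camera,tip_reach
import cv2,numpy as np,pickle
o=get_obs();print(o, tip_reach if not callable(tip_reach) else tip_reach())
d={}
for n in("scene","top","wrist"):
    c=camera(n);d[n]=c;cv2.imwrite(f"pics/{n}0.png",c["color"][:,:,::-1])
    print(n,c["fx"],c["cx"],c["cy"],c.get("t"),c.get("R"),c.get("tool_from_camera"))
pickle.dump((o,d),open("s0.pkl","wb"))
E
```

```text
{'clock': 0.0, 'joint_pos': array([-1.28758864,  0.33286223, -0.06466925,  1.46091512,  0.0216242 ,
        1.34991002, -0.08850208]), 'joint_velocities': array([ 1.05573917e-03,  6.83820192e-04, -7.94338154e-04,  3.76528107e-04,
        7.26508096e-05, -1.42622069e-04, -8.79828786e-04]), 'tau': array([-8.39504137e-04, -6.25450373e+01,  4.87658079e-02, -3.91606307e+01,
        1.62073423e-02,  9.84915532e-03, -3.71363262e-05]), 'position': array([0.18807609, 0.59560869, 0.20453442]), 'ee_rot': array([ 1.52311361e-01,  9.88332313e-01, -6.97055203e-04, -5.76849505e-05]), 'ft_force': array([-1.12411445, -0.33034729,  0.10246428]), 'torque': array([ 0.01784766,  0.0049604 , -0.02298915]), 'grasp_force': 0.0, 'grip_width': 0.9976364115791978} 0.011
scene 408.4017721391118 312.05786909409665 196.9265914207801 [-0.32734266  0.27826775  0.54473955] [[ 0.81949046 -0.57308519 -0.00295773]
 [-0.26887812 -0.37991773 -0.88508027]
 [ 0.50610269  0.72611011 -0.46542902]] None
top 411.88346709211254 322.82007691800993 202.2612479359787 [0.11930418 0.52166268 0.89230919] [[ 0.03026029 -0.99952278 -0.00620644]
 [-0.98842564 -0.02899969 -0.14890858]
 [ 0.14865754  0.01064062 -0.98883149]] None
wrist 311.5997575152719 320.3671907427097 199.72387604598055 None None [[ 5.19684386e-04 -9.46086774e-01 -3.23912869e-01  8.51346424e-02]
 [ 9.99999791e-01  6.16317106e-04 -1.95747657e-04 -7.01825224e-05]
 [ 3.84827311e-04 -3.23912699e-01  9.46086896e-01 -1.69125692e-01]
 [ 0.00000000e+00  0.00000000e+00  0.00000000e+00  1.00000000e+00]]
```

View pics/scene0.png

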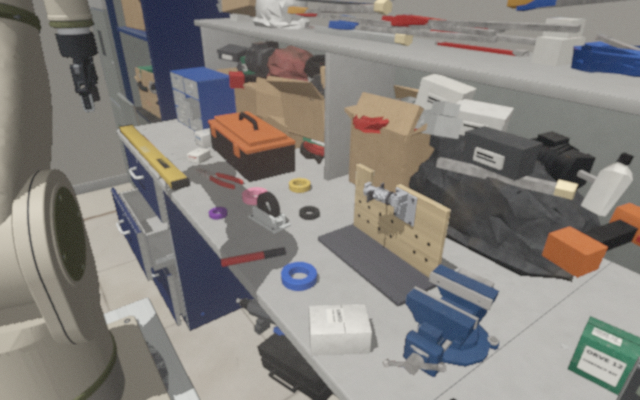

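View pics/top0.png

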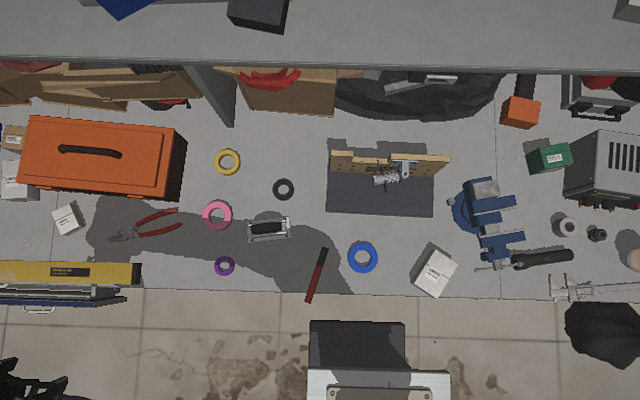

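The scene view shows the black roll in its rest near (268,212) and the board with the hook at (385,195). In the top view the rest is at (268,228), the board runs (330,155)-(450,160) and the hook is at about (390,175). Next I'll measure from both views.

```bash
cat > h.py <<'E'
import numpy as np,cv2
def cloud(c):
    v,u=np.mgrid[:400,:640];z=c["range_z"]
    P=np.stack([(u-c["cx"])/c["fx"]*z,(v-c["cy"])/c["fy"]*z,z],-1)
    return (P-c["t"])@c["R"]
E
python3 - <<'E'
import pickle,cv2,numpy as np
from h import *
o,d=pickle.load(open("s0.pkl","rb"))
t=d["top"];s=d["scene"];P=cloud(t);S=cloud(s)
a=cv2.resize(t["color"][130:230,310:470],(800,500),interpolation=cv2.INTER_CUBIC)
cv2.imwrite("pics/c1.png",a[:,:,::-1])
a=cv2.resize(t["color"][205:250,235:305],(490,315),interpolation=cv2.INTER_CUBIC)
b=cv2.resize(s["color"][180:240,235:325],(450,300),interpolation=cv2.INTER_CUBIC)
e=cv2.resize(s["color"][160:280,340:460],(600,600)[::1],interpolation=cv2.INTER_CUBIC)
m=np.zeros((600,800,3),np.uint8);m[:400,:400]=cv2.resize(s["color"][160:280,340:460],(400,400),interpolation=cv2.INTER_CUBIC)
m[:300,400:]=cv2.resize(b,(400,300));m[300:,400:]=cv2.resize(a,(400,300))
cv2.imwrite("pics/c2.png",m[:,:,::-1])
for u,v in[(335,152),(445,157),(390,175),(405,165),(380,215),(268,228),(252,228),(284,228),(362,256),(227,161),(283,189),(435,272),(316,275)]:
    print(u,v,P[v,u].round(3))
for u,v in[(268,205),(385,190),(405,205),(430,230)]: print("s",u,v,S[v,u].round(3))
E
```

```text
335 152 [0.603 0.112 0.158]
445 157 [ 0.598 -0.107  0.16 ]
390 175 [0.559 0.002 0.158]
405 165 [ 0.579 -0.027  0.164]
380 215 [ 0.498  0.    -0.   ]
268 228 [0.453 0.251 0.073]
252 228 [0.453 0.287 0.064]
284 228 [0.459 0.222 0.018]
362 256 [0.401 0.041 0.002]
227 161 [0.616 0.367 0.003]
283 189 [ 0.553  0.231 -0.001]
435 272 [ 0.37  -0.116  0.044]
316 275 [0.355 0.145 0.019]
s 268 205 [0.468 0.281 0.03 ]
s 385 190 [ 0.558 -0.007  0.162]
s 405 205 [ 0.591 -0.029  0.13 ]
s 430 230 [ 0.591 -0.092  0.108]
```

View pics/c1.png

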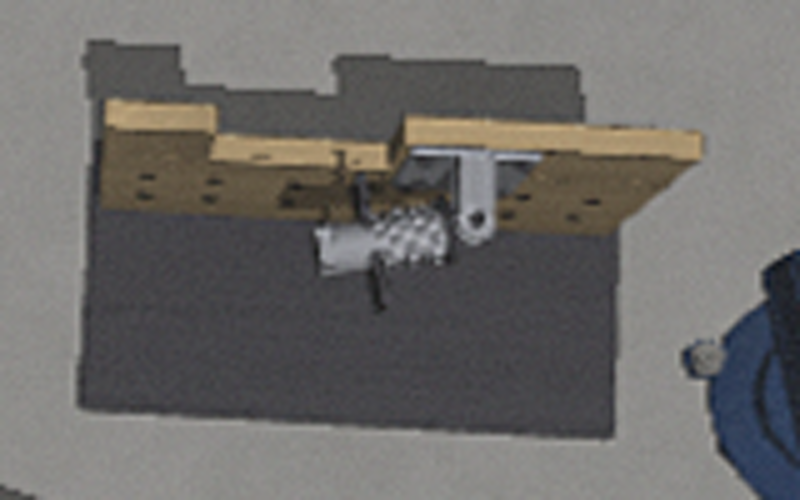

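View pics/c2.png

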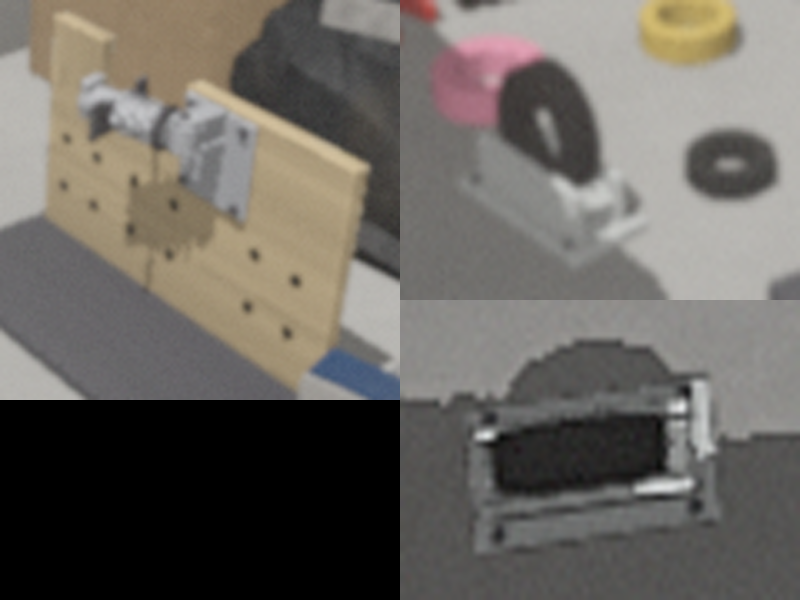

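The crops show the peg folded leftwards from the hinge at crop (478,220), with its tip at about (320,248), roughly parallel to the board, and the U plate between them. The black roll stands in the V rest with its axis roughly along world x. Now I'll fit the geometry.

```bash
python3 - <<'E'
import pickle,cv2,numpy as np
from h import *
o,d=pickle.load(open("s0.pkl","rb"))
P=cloud(d["top"]).reshape(-1,3);S=cloud(d["scene"]).reshape(-1,3)
ct=d["top"]["color"].reshape(-1,3).astype(int);cs=d["scene"]["color"].reshape(-1,3).astype(int)
def box(Q,x,y,z): return (Q[:,0]>x[0])&(Q[:,0]<x[1])&(Q[:,1]>y[0])&(Q[:,1]<y[1])&(Q[:,2]>z[0])&(Q[:,2]<z[1])
# board front: scene points below peg height
for n,Q in(("s",S),("t",P)):
    m=box(Q,(.56,.64),(-.14,.14),(.02,.11));q=Q[m]
    for _ in range(5):
        p=np.polyfit(q[:,1],q[:,0],1);r=q[:,0]-np.polyval(p,q[:,1]);q=q[abs(r)<.005]
    print("front",n,p,len(q),q[:,1].min(),q[:,1].max(),abs(r).std())
    m=box(Q,(.57,.64),(-.14,.14),(.152,.168));q=Q[m];print("top edge",n,q.min(0),q.max(0),len(q))
    for y0 in np.arange(-.12,.13,.03):
        a=q[(q[:,1]>y0)&(q[:,1]<y0+.03)]
        if len(a):print(round(y0,3),np.percentile(a[:,0],[2,50,98]).round(4),np.percentile(a[:,2],50).round(4))
    m=box(Q,(.52,.578),(-.05,.08),(.125,.2));q=Q[m];print("hook",n,len(q))
    for y0 in np.arange(-.05,.06,.006):
        a=q[(q[:,1]>y0)&(q[:,1]<y0+.006)]
        if len(a):print(round(y0,3),len(a),a[:,0].min().round(4),np.median(a[:,0]).round(4),a[:,0].max().round(4),a[:,2].max().round(4))
    c=ct if n=="t" else cs
    m=box(Q,(.42,.5),(.19,.31),(.036,.09));q=Q[m];k=c[m].max(1)<70;q=q[k];print("roll",n,len(q),q.min(0),q.max(0))
    for y0 in np.arange(.2,.3,.01):
        a=q[(q[:,1]>y0)&(q[:,1]<y0+.01)]
        if len(a):print(round(y0,3),len(a),np.percentile(a[:,0],[3,50,97]).round(4),np.percentile(a[:,2],[50,98]).round(4))
E
```

```text
front s [0.02723713 0.59407493] 3348 -0.11993320794019 0.1212930467742537 0.0007417180696131571
top edge s [ 0.57021225 -0.12007012  0.15203272] [0.60836767 0.11972363 0.16350459] 589
-0.12 [0.5896 0.5924 0.6015] 0.1586
-0.09 [0.5899 0.5933 0.602 ] 0.159
-0.06 [0.5735 0.5917 0.6025] 0.1592
-0.03 [0.5712 0.5936 0.6024] 0.1599
0.0 [0.5706 0.5746 0.5792] 0.1596
0.06 [0.5946 0.5988 0.6069] 0.1578
0.09 [0.5957 0.5981 0.6063] 0.1591
hook s 561
-0.038 81 0.5541 0.562 0.5778 0.1618
-0.032 48 0.5533 0.5577 0.5778 0.1636
-0.026 60 0.5475 0.555 0.5742 0.1645
-0.02 42 0.5471 0.5544 0.5709 0.1645
-0.014 32 0.546 0.5511 0.5653 0.1622
-0.008 39 0.5455 0.5505 0.5641 0.1633
-0.002 35 0.5447 0.5491 0.5657 0.1624
0.004 111 0.5264 0.5386 0.5628 0.1646
0.01 30 0.5421 0.5671 0.5779 0.1632
0.016 19 0.543 0.5523 0.5777 0.1635
0.022 33 0.5404 0.5438 0.5553 0.1635
0.028 30 0.539 0.5439 0.559 0.1652
0.034 1 0.5539 0.5539 0.5539 0.1631
roll s 173 [0.4436183  0.22328715 0.0360264 ] [0.46306122 0.28578172 0.07612077]
0.22 46 [0.4525 0.4567 0.463 ] [0.0473 0.0619]
0.23 32 [0.4502 0.4526 0.4613] [0.0584 0.067 ]
0.2
[... 950 characters left out ...]
5435 0.5551 0.5679 0.1628
0.004 44 0.5255 0.5504 0.5666 0.164
0.01 59 0.5272 0.5461 0.569 0.1645
0.016 55 0.5415 0.5587 0.5773 0.1649
0.022 30 0.5408 0.5485 0.5588 0.1621
0.028 27 0.5389 0.5463 0.5586 0.1663
0.034 20 0.5416 0.5492 0.5559 0.1673
roll t 273 [0.44227682 0.22646471 0.0365906 ] [0.46913916 0.29097933 0.07977535]
0.22 17 [0.4515 0.4577 0.4668] [0.0504 0.0558]
0.23 45 [0.4501 0.4589 0.4683] [0.063  0.0697]
0.24 46 [0.449  0.4578 0.4666] [0.0717 0.0752]
0.25 44 [0.447  0.4549 0.4638] [0.0748 0.078 ]
0.26 39 [0.4461 0.4546 0.4634] [0.0751 0.0785]
0.27 42 [0.4439 0.4524 0.4611] [0.0722 0.0755]
0.28 34 [0.4426 0.4506 0.4595] [0.0647 0.0699]
0.29 6 [0.4472 0.4522 0.4573] [0.0578 0.0611]
```

```bash
cat >> h.py <<'E'
from scipy.spatial.transform import Rotation as Rn
def pose(yaw): # tool down, tool y at world yaw (rad)
    y=np.array([np.cos(yaw),np.sin(yaw),0]);z=np.array([0,0,-1.]);return np.stack([np.cross(y,z),y,z],1)
def rel(p0,R0,p,yaw):
    return (R0.T@(np.array(p)-p0)).round(4).tolist(),Rn.from_matrix(R0.T@pose(yaw)).as_rotvec().round(4).tolist()
def info(o):
    R=Rn.from_quat(o["ee_rot"]).as_matrix();return o["position"],R,np.arctan2(R[1,1],R[0,1])
E
python3 - <<'E'
from h import *;from workcell import *
p,R,y=info(get_obs());print(y)
print(rel(p,R,[.35,.35,.26],.19)); print(rel(p,R,[.582,.035,.23],.19))
E
```

```text
1.2650163976618745
([-0.2284, -0.1856, -0.0551], [-0.0009, 0.0006, 1.075])
([-0.5445, -0.4161, -0.0248], [-0.0009, 0.0006, 1.075])
```

The manual's scale: shifts go in shares of 60 cm and turns go in shares of 4 rad. Converting my numbers, -0.5445 m / 0.6 = -0.9075, -0.35 m / 0.6 = -0.5833, 1.075 rad / 4 = 0.2688.

Emit:
move_arm(plan=[{"delta_pos": [-0.0833,-0.0667,-0.0667],"turn": [0,0,0.04],"fingers": 1},{"delta_pos": [-0.15,-0.125,-0.0917],"turn": [0,0,0.08],"fingers": 1},{"delta_pos": [-0.225,-0.1833,-0.0917],"turn": [0,0,0.12],"fingers": 1},{"delta_pos": [-0.3,-0.2417,-0.0917],"turn": [0,0,0.16],"fingers": 1},{"delta_pos": [-0.375,-0.3,-0.0917],"turn": [0,0,0.2],"fingers": 1},{"delta_pos": [-0.45,-0.3583,-0.0917],"turn": [0,0,0.24],"fingers": 1},{"delta_pos": [-0.525,-0.4167,-0.0917],"turn": [0,0,0.2688],"fingers": 1},{"delta_pos": [-0.6,-0.475,-0.0917],"turn": [0,0,0.2688],"fingers": 1},{"delta_pos": [-0.675,-0.5333,-0.0833],"turn": [0,0,0.2688],"fingers": 1},{"delta_pos": [-0.75,-0.5833,-0.075],"turn": [0,0,0.2688],"fingers": 1},{"delta_pos": [-0.825,-0.6417,-0.0667],"turn": [0,0,0.2688],"fingers": 1},{"delta_pos": [-0.9075,-0.6933,-0.05],"turn": [0,0,0.2688],"fingers": 1}], force=90)

```text
clock: 1.65
position: [0.5831, 0.034, 0.2355]
ee_rot: [0.637, 0.771, 0.001, 0.0]
ft_force: [1.0, 1.6, 0.1]
grip_width: -0.002
grasp_force: 0.0
```

```bash
python3 - <<'E'
from h import *;from workcell import *
o=get_obs();p,R,y=info(o);print(o["clock"],p,y,o["grip_width"],o["ft_force"])
print(rel(p,R,[.582,.036,.150],.19))
c=camera("wrist");T=c["tool_from_camera"]
cv2.imwrite("pics/w1.png",c["color"][:,:,::-1])
v,u=np.mgrid[:400,:640];z=c["range_z"]
Q=np.stack([(u-c["cx"])/c["fx"]*z,(v-c["cy"])/c["fy"]*z,z],-1)@T[:3,:3].T+T[:3,3]
# fingers: points near tool axis
m=(z>0)&(abs(Q[...,0])<.03)&(abs(Q[...,1])<.06)&(Q[...,2]<.02)
q=Q[m];print("finger pts",len(q))
if len(q):
  for z0 in np.arange(-.07,.02,.01):
    a=q[(q[:,2]>z0)&(q[:,2]<z0+.01)]
    if len(a):print(z0.round(3),a.min(0).round(4),a.max(0).round(4))
W=Q@R.T+p
# hook pts
m=(z>0)&(W[...,0]>.52)&(W[...,0]<.58)&(W[...,1]>-.05)&(W[...,1]<.06)&(W[...,2]>.145)&(W[...,2]<.175)&(Q[...,2]>.03)
q=W[m]
for y0 in np.arange(-.05,.06,.006):
    a=q[(q[:,1]>y0)&(q[:,1]<y0+.006)]
    if len(a):print(round(y0,3),len(a),a[:,0].min().round(4),a[:,0].max().round(4),a[:,2].max().round(4))
E
```

```text
1.65 [0.58312235 0.03399032 0.23553426] 0.19048124822428888 -0.0016811042554860036 [0.98655102 1.60416374 0.12286451]
([0.0021, -0.0008, 0.0855], [0.0011, -0.0005, 0.0005])
finger pts 35419
-0.07 [-0.0106 -0.0227 -0.07  ] [ 0.0149  0.0198 -0.06  ]
-0.06 [ 0.0067 -0.0149 -0.0599] [ 0.0126  0.0122 -0.05  ]
-0.05 [ 0.0066 -0.0149 -0.05  ] [ 0.0128  0.0123 -0.04  ]
-0.04 [ 0.007  -0.0149 -0.04  ] [ 0.0126  0.0122 -0.0301]
-0.038 21 0.5569 0.5681 0.1618
-0.032 91 0.553 0.5687 0.1637
-0.026 155 0.5477 0.5784 0.1641
-0.02 161 0.5453 0.5724 0.1657
-0.014 194 0.5441 0.5722 0.1639
-0.008 179 0.5432 0.5691 0.1635
-0.002 170 0.5427 0.5681 0.1637
0.004 211 0.5257 0.5665 0.1645
0.01 349 0.5262 0.5678 0.1644
0.016 377 0.5414 0.5783 0.1642
0.022 139 0.5411 0.56 0.1616
0.028 156 0.5383 0.5589 0.1663
0.034 172 0.5408 0.5579 0.1656
```

View pics/w1.png

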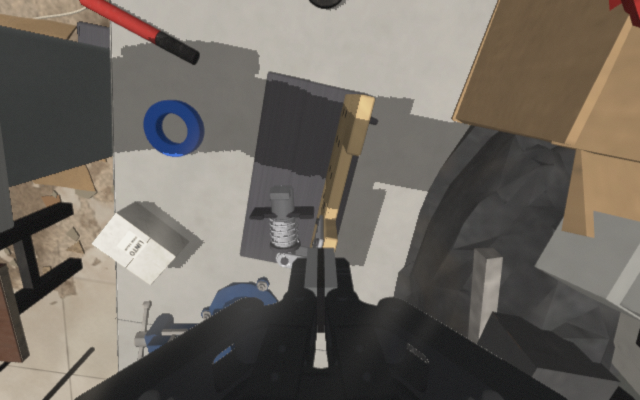

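The wrist view shows the shut fingers, at (320,270), aimed behind the peg at (283,225), with the ear plate at row 212 and the board notch beside it. The finger clears both the plate and the peg, so I'll descend into the notch.

To row units: 0.086 m / 0.6 = 0.1433, 0.025 m / 0.6 = 0.0417.

Emit:
move_arm(plan=[{"delta_pos": [0.0033,-0.0017,0.0417],"turn": [0,0,0],"fingers": 1},{"delta_pos": [0.0033,-0.0017,0.075],"turn": [0,0,0],"fingers": 1},{"delta_pos": [0.0033,-0.0017,0.1083],"turn": [0,0,0],"fingers": 1},{"delta_pos": [0.0033,-0.0017,0.1333],"turn": [0,0,0],"fingers": 1},{"delta_pos": [0.0033,-0.0017,0.1433],"turn": [0,0,0],"fingers": 1},{"delta_pos": [0.0033,-0.0017,0.1433],"turn": [0,0,0],"fingers": 1}])

```text
clock: 2.45
position: [0.5808, 0.0372, 0.1493]
ee_rot: [0.637, 0.771, -0.0, -0.0]
ft_force: [0.4, 0.2, 0.5]
grip_width: 0.001
grasp_force: 0.0
```

```bash
cat > sw.py <<'E'
from h import *
pin=np.array([.562,-.028])
def sw(th,off=.0245,r=.060):  # world TCP for hook angle th
    a=np.deg2rad(90-1.56)+th; u=np.array([np.cos(a),np.sin(a)]); n=np.array([u[1],-u[0]])
    return [*(pin+r*u+off*n),.150], a-np.pi/2
E
python3 - <<'E'
from sw import *;from workcell import *
o=get_obs();p,R,y=info(o);print(o["clock"],p,y,o["ft_force"])
for th in np.linspace(.2,1.0,11): q,yw=sw(th);print(round(th,2),rel(p,R,q,yw),np.round(q,4))
E
```

```text
2.45 [0.5807627  0.03719312 0.14929776] 0.19001998722648933 [0.39895225 0.17406193 0.49955319]
0.2 ([-0.0009, -0.0052, -0.0007], [-0.0002, -0.0, 0.0172]) [0.5758 0.0353 0.15  ]
0.28 ([0.0009, -0.01, -0.0007], [-0.0002, -0.0, -0.0628]) [0.5707 0.0362 0.15  ]
0.36 ([0.0024, -0.015, -0.0007], [-0.0002, -0.0, -0.1428]) [0.5656 0.0367 0.15  ]
0.44 ([0.0035, -0.0201, -0.0007], [-0.0002, -0.0, -0.2228]) [0.5604 0.0368 0.15  ]
0.52 ([0.0041, -0.0252, -0.0007], [-0.0002, -0.0, -0.3028]) [0.5552 0.0365 0.15  ]
0.6 ([0.0043, -0.0304, -0.0007], [-0.0002, -0.0001, -0.3828]) [0.5501 0.0357 0.15  ]
0.68 ([0.0042, -0.0356, -0.0007], [-0.0002, -0.0001, -0.4628]) [0.545  0.0345 0.15  ]
0.76 ([0.0036, -0.0407, -0.0007], [-0.0002, -0.0001, -0.5428]) [0.5401 0.033  0.15  ]
0.84 ([0.0026, -0.0458, -0.0007], [-0.0002, -0.0001, -0.6228]) [0.5353 0.031  0.15  ]
0.92 ([0.0011, -0.0508, -0.0007], [-0.0002, -0.0001, -0.7028]) [0.5306 0.0287 0.15  ]
1.0 ([-0.0007, -0.0557, -0.0007], [-0.0002, -0.0001, -0.7828]) [0.5262 0.026  0.15  ]
```

To row units: -0.02 m / 0.6 = -0.0333, -0.0175 m / 0.6 = -0.0292, -0.22 rad / 4 = -0.055.

Emit:
move_arm(plan=[{"delta_pos": [-0.0017,-0.0042,0],"turn": [0,0,0],"fingers": 1},{"delta_pos": [-0.0017,-0.0083,0],"turn": [0,0,0],"fingers": 1},{"delta_pos": [0,-0.0125,0],"turn": [0,0,-0.005],"fingers": 1},{"delta_pos": [0.0017,-0.0167,0],"turn": [0,0,-0.015],"fingers": 1},{"delta_pos": [0.0033,-0.0208,0],"turn": [0,0,-0.025],"fingers": 1},{"delta_pos": [0.0042,-0.025,0],"turn": [0,0,-0.035],"fingers": 1},{"delta_pos": [0.005,-0.0292,0],"turn": [0,0,-0.045],"fingers": 1},{"delta_pos": [0.0058,-0.0333,0],"turn": [0,0,-0.055],"fingers": 1}])

```text
clock: 3.45
position: [0.5603, 0.0368, 0.1493]
ee_rot: [0.547, 0.837, 0.0, -0.0]
ft_force: [0.5, 0.1, -0.1]
grip_width: 0.002
grasp_force: 0.0
```

```bash
python3 - <<'E'
from sw import *;from workcell import *
o=get_obs();p,R,y=info(o);print(o["clock"],p,y,o["ft_force"],o["torque"])
c=camera("top");W=cloud(c).reshape(-1,3)
q=W[(W[:,0]>.49)&(W[:,0]<.56)&(W[:,1]>-.05)&(W[:,1]<.06)&(W[:,2]>.14)&(W[:,2]<.17)]
for y0 in np.arange(-.05,.06,.008):
    a=q[(q[:,1]>y0)&(q[:,1]<y0+.008)]
    if len(a):print(round(y0,3),len(a),a[:,0].min().round(4),a[:,0].max().round(4))
p0,y0=sw(.44);
p0=np.array(p0);R0=pose(y0)
for th in np.linspace(.52,1.32,11): q,yw=sw(th);print(round(th,2),rel(p0,R0,q,yw),np.round(q,4))
E
```

```text
3.45 [0.56031677 0.03682633 0.14928836] 0.41268613967450496 [ 0.48154594  0.05540545 -0.09593838] [0.04631489 0.01418094 0.04394846]
0.52 ([0.0018, -0.0049, 0.0], [0.0, 0.0, -0.08]) [0.5552 0.0365 0.15  ]
0.6 ([0.0031, -0.0099, 0.0], [0.0, 0.0, -0.16]) [0.5501 0.0357 0.15  ]
0.68 ([0.0041, -0.015, 0.0], [0.0, 0.0, -0.24]) [0.545  0.0345 0.15  ]
0.76 ([0.0047, -0.0201, 0.0], [0.0, 0.0, -0.32]) [0.5401 0.033  0.15  ]
0.84 ([0.0048, -0.0253, 0.0], [0.0, 0.0, -0.4]) [0.5353 0.031  0.15  ]
0.92 ([0.0045, -0.0305, 0.0], [0.0, 0.0, -0.48]) [0.5306 0.0287 0.15  ]
1.0 ([0.0038, -0.0356, 0.0], [0.0, 0.0, -0.56]) [0.5262 0.026  0.15  ]
1.08 ([0.0028, -0.0407, 0.0], [0.0, 0.0, -0.64]) [0.522 0.023 0.15 ]
1.16 ([0.0013, -0.0456, 0.0], [0.0, 0.0, -0.72]) [0.5181 0.0196 0.15  ]
1.24 ([-0.0006, -0.0505, 0.0], [0.0, 0.0, -0.8]) [0.5144 0.016  0.15  ]
1.32 ([-0.0029, -0.0551, 0.0], [0.0, 0.0, -0.88]) [0.511 0.012 0.15 ]
```

```bash
python3 - <<'E'
from sw import *;from workcell import *
c=camera("scene");W=cloud(c)
cv2.imwrite("pics/s2.png",cv2.resize(c["color"][140:260,330:450],(600,600),interpolation=cv2.INTER_CUBIC)[:,:,::-1])
E
```

```text
(no output)
```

View pics/s2.png

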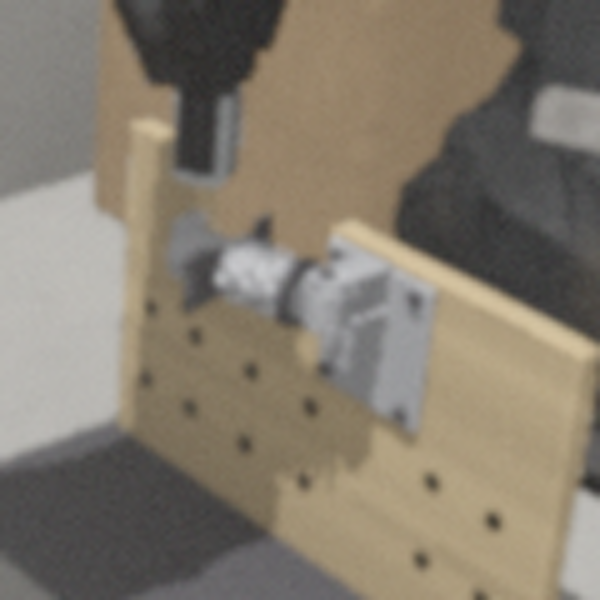

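The fingertips, at crop (205,180), end above the hook tip at (190,235). They haven't touched it, so I'll measure the real tip height.

```bash
python3 - <<'E'
from sw import *;from workcell import *
o=get_obs();print(o["clock"],o["position"],o["grip_width"])
c=camera("scene");W=cloud(c)
for v in range(158,196,2): print(v,[W[v,u].round(3).tolist() for u in(366,369,372,375)])
E
```

```text
3.55 [0.56025865 0.03684904 0.14932079] 0.001272271595542055
158 [[0.545, 0.035, 0.214], [0.548, 0.031, 0.215], [0.54, 0.014, 0.222], [0.555, 0.022, 0.216]]
160 [[0.547, 0.037, 0.209], [0.549, 0.031, 0.211], [0.551, 0.025, 0.212], [0.558, 0.025, 0.211]]
162 [[0.548, 0.038, 0.205], [0.551, 0.033, 0.205], [0.552, 0.025, 0.208], [0.559, 0.026, 0.206]]
164 [[0.548, 0.037, 0.201], [0.549, 0.03, 0.203], [0.552, 0.025, 0.204], [0.558, 0.024, 0.203]]
166 [[0.547, 0.036, 0.197], [0.553, 0.035, 0.196], [0.552, 0.025, 0.2], [0.558, 0.024, 0.199]]
168 [[0.546, 0.035, 0.194], [0.549, 0.029, 0.195], [0.552, 0.025, 0.196], [0.56, 0.025, 0.194]]
170 [[0.547, 0.035, 0.189], [0.553, 0.034, 0.189], [0.552, 0.024, 0.192], [0.559, 0.024, 0.191]]
172 [[0.549, 0.037, 0.184], [0.549, 0.029, 0.187], [0.551, 0.023, 0.189], [0.558, 0.023, 0.187]]
174 [[0.553, 0.04, 0.178], [0.552, 0.031, 0.182], [0.554, 0.026, 0.183], [0.56, 0.024, 0.182]]
176 [[0.596, 0.087, 0.145], [0.596, 0.078, 0.148], [0.557, 0.028, 0.177], [0.742, 0.209, 0.06]]
178 [[0.595, 0.085, 0.141], [0.597, 0.078, 0.143], [0.603, 0.075, 0.143], [0.742, 0.209, 0.054]]
180 [[0.598, 0.087, 0.135], [0.595, 0.076, 0.14], [0.602, 0.074, 0.139], [0.74, 0.206, 0.05]]
182 [[0.597, 0.086, 0.131], [0.554, 0.033, 0.164], [0.604, 0.076, 0.133], [0.741, 0.206, 0.044]]
184 [[0.544, 0.029, 0.164], [0.55, 0.027, 0.163], [0.602, 0.074, 0.13], [0.743, 0.207, 0.038]]
186 [[0.544, 0.029, 0.16], [0.547, 0.025, 0.161], [0.552, 0.021, 0.161], [0.742, 0.206, 0.033]]
188 [[0.544, 0.029, 0.156], [0.546, 0.023, 0.158], [0.548, 0.017, 0.159], [0.551, 0.012, 0.16]]
190 [[0.543, 0.027, 0.152], [0.531, 0.007, 0.165], [0.542, 0.01, 0.16], [0.546, 0.007, 0.16]]
192 [[0.542, 0.026, 0.149], [0.53, 0.005, 0.162], [0.54, 0.008, 0.157], [0.547, 0.008, 0.155]]
194 [[0.545, 0.028, 0.143], [0.531, 0.006, 0.157], [0.54, 0.008, 0.153], [0.545, 0.005, 0.153]]
```

```bash
python3 - <<'E'
from sw import *;from workcell import *
import pickle
c=camera("wrist");pickle.dump(c,open("w2.pkl","wb"));T=c["tool_from_camera"]
v,u=np.mgrid[:400,:640];z=c["range_z"]
Q=np.stack([(u-c["cx"])/c["fx"]*z,(v-c["cy"])/c["fy"]*z,z],-1)@T[:3,:3].T+T[:3,3]
for v in range(210,330,6): print(v,[(Q[v,u].round(3).tolist(),c["color"][v,u].tolist()) for u in(308,332)])
# where would tip at tool (0.011,0,0.011) project
for zt in(.011,-.028):
    X=np.linalg.inv(T)@np.array([.011,0,zt,1]);print(zt,X[0]/X[2]*c["fx"]+c["cx"],X[1]/X[2]*c["fy"]+c["cy"])
E
```

```text
210 [([-0.032, -0.014, 0.137], [88, 86, 88]), ([-0.032, 0.011, 0.137], [87, 85, 87])]
216 [([-0.039, -0.014, 0.137], [90, 87, 88]), ([-0.038, 0.011, 0.137], [88, 85, 87])]
222 [([-0.045, -0.014, 0.137], [91, 88, 89]), ([-0.045, 0.011, 0.137], [84, 84, 84])]
228 [([-0.052, -0.014, 0.135], [88, 87, 88]), ([-0.052, 0.011, 0.135], [104, 92, 77])]
234 [([0.003, -0.009, 0.005], [82, 82, 81]), ([-0.052, 0.011, 0.122], [114, 99, 73])]
240 [([0.004, -0.008, -0.005], [82, 81, 82]), ([-0.054, 0.01, 0.112], [120, 104, 77])]
246 [([0.003, -0.008, -0.012], [82, 81, 81]), ([-0.054, 0.01, 0.099], [119, 103, 76])]
252 [([0.012, -0.007, -0.036], [83, 83, 83]), ([0.012, 0.004, -0.035], [83, 83, 82])]
258 [([0.011, -0.007, -0.04], [84, 83, 83]), ([0.013, 0.004, -0.042], [84, 84, 84])]
264 [([0.012, -0.007, -0.047], [83, 83, 82]), ([0.012, 0.004, -0.047], [83, 83, 82])]
270 [([0.012, -0.007, -0.051], [83, 83, 83]), ([0.012, 0.004, -0.052], [82, 83, 82])]
276 [([0.013, -0.006, -0.057], [83, 82, 83]), ([0.012, 0.004, -0.056], [84, 84, 83])]
282 [([0.012, -0.006, -0.06], [84, 83, 83]), ([0.012, 0.003, -0.06], [82, 82, 83])]
288 [([0.011, -0.006, -0.063], [90, 91, 90]), ([0.011, 0.003, -0.064], [99, 99, 98])]
294 [([0.013, -0.006, -0.07], [32, 30, 30]), ([0.013, 0.003, -0.07], [29, 29, 28])]
300 [([0.013, -0.006, -0.074], [31, 30, 31]), ([0.013, 0.003, -0.074], [26, 27, 28])]
306 [([0.013, -0.006, -0.077], [30, 32, 32]), ([0.013, 0.003, -0.077], [29, 31, 32])]
312 [([0.014, -0.005, -0.081], [27, 28, 30]), ([0.013, 0.003, -0.08], [29, 29, 28])]
318 [([0.013, -0.005, -0.083], [28, 30, 31]), ([0.013, 0.003, -0.083], [28, 30, 31])]
324 [([0.013, -0.005, -0.086], [30, 31, 31]), ([0.013, 0.003, -0.085], [28, 28, 28])]
0.011 322.4169686879405 217.62455428033323
-0.028 322.87383754921984 246.86262622866238
```

Both cameras put the shut fingertips about 28 mm behind the reported TCP, so nothing has been touched. I'll go back behind the tip and descend deeper.

```bash
python3 - <<'E'
from sw import *;from workcell import *
o=get_obs();p,R,y=info(o);print(o["clock"],p,y)
print(rel(p,R,[.582,.036,.150],.19));print(rel(p,R,[.582,.036,.116],.19))
E
```

```text
3.65 [0.56049714 0.03687038 0.14932771] 0.4097789654742975
([-0.0094, 0.0194, -0.0007], [0.0001, -0.0001, 0.2198])
([-0.0094, 0.0194, 0.0333], [0.0001, -0.0001, 0.2198])
```

To row units: 0.0335 m / 0.6 = 0.0558, 0.03 m / 0.6 = 0.05, 0.22 rad / 4 = 0.055.

Emit:
move_arm(plan=[{"delta_pos": [-0.0158,0.0325,0],"turn": [0,0,0.03],"fingers": 1},{"delta_pos": [-0.0158,0.0325,0],"turn": [0,0,0.055],"fingers": 1},{"delta_pos": [-0.0158,0.0325,0],"turn": [0,0,0.055],"fingers": 1},{"delta_pos": [-0.0158,0.0325,0.0167],"turn": [0,0,0.055],"fingers": 1},{"delta_pos": [-0.0158,0.0325,0.0333],"turn": [0,0,0.055],"fingers": 1},{"delta_pos": [-0.0158,0.0325,0.05],"turn": [0,0,0.055],"fingers": 1},{"delta_pos": [-0.0158,0.0325,0.0558],"turn": [0,0,0.055],"fingers": 1},{"delta_pos": [-0.0158,0.0325,0.0558],"turn": [0,0,0.055],"fingers": 1}])

```text
clock: 4.65
position: [0.582, 0.0359, 0.1155]
ee_rot: [0.637, 0.771, -0.0, -0.0]
ft_force: [-0.0, -0.8, 0.5]
grip_width: 0.004
grasp_force: 0.0
```

To row units: -0.02 m / 0.6 = -0.0333, -0.0175 m / 0.6 = -0.0292, -0.22 rad / 4 = -0.055.

Emit:
move_arm(plan=[{"delta_pos": [-0.0017,-0.0042,0],"turn": [0,0,0],"fingers": 1},{"delta_pos": [-0.0017,-0.0083,0],"turn": [0,0,0],"fingers": 1},{"delta_pos": [0,-0.0125,0],"turn": [0,0,-0.005],"fingers": 1},{"delta_pos": [0.0017,-0.0167,0],"turn": [0,0,-0.015],"fingers": 1},{"delta_pos": [0.0033,-0.0208,0],"turn": [0,0,-0.025],"fingers": 1},{"delta_pos": [0.0042,-0.025,0],"turn": [0,0,-0.035],"fingers": 1},{"delta_pos": [0.005,-0.0292,0],"turn": [0,0,-0.045],"fingers": 1},{"delta_pos": [0.0058,-0.0333,0],"turn": [0,0,-0.055],"fingers": 1}])

```text
clock: 5.65
position: [0.5619, 0.0359, 0.1159]
ee_rot: [0.547, 0.837, 0.0, 0.0]
ft_force: [3.2, 0.9, 0.7]
grip_width: -0.003
grasp_force: 1.7
```

```bash
python3 - <<'E'
from sw import *;from workcell import *
o=get_obs();p,R,y=info(o);print(o["clock"],p,y,o["ft_force"],o["torque"])
c=camera("scene");W=cloud(c).reshape(-1,3)
cv2.imwrite("pics/s3.png",cv2.resize(c["color"][140:260,330:450],(500,500),interpolation=cv2.INTER_CUBIC)[:,:,::-1])
E
```

```text
5.65 [0.56186261 0.03587063 0.11593542] 0.4129712251883448 [3.18972138 0.86554003 0.67803232] [ 0.29661666 -0.65621293 -0.03280176]
```

View pics/s3.png

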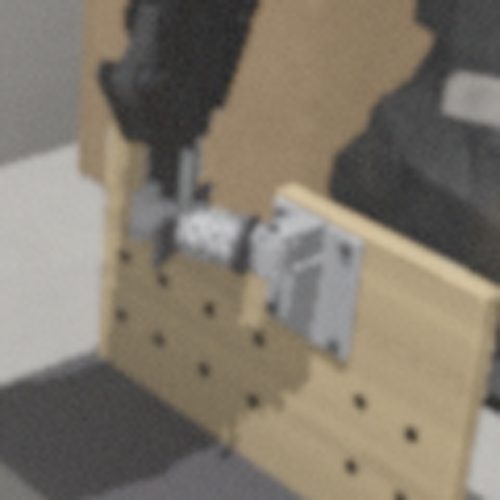

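The finger is now behind the peg tip, at crop (165,200), and pushing with about 3.3 N. I'll carry on along the arc.

```bash
python3 - <<'E'
from sw import *
R=pose(.19);p0=np.array([.582,.036,.1155])+R@[.0035,-.02,0];R0=pose(.41);print(p0)
for th in np.linspace(.5,1.38,12):
    q,yw=sw(th,.0245);q[2]=.1155;print(round(th,2),rel(p0,R0,q,yw-.02),np.round(q,4))
E
```

```text
[0.56169891 0.03565984 0.1155    ]
0.5 ([0.0029, -0.0044, 0.0], [0.0, 0.0, -0.0428]) [0.5565 0.0366 0.1155]
0.58 ([0.0044, -0.0094, 0.0], [0.0, 0.0, -0.1228]) [0.5513 0.0359 0.1155]
0.66 ([0.0054, -0.0145, 0.0], [0.0, 0.0, -0.2028]) [0.5463 0.0349 0.1155]
0.74 ([0.0061, -0.0196, 0.0], [0.0, 0.0, -0.2828]) [0.5413 0.0334 0.1155]
0.82 ([0.0063, -0.0248, 0.0], [0.0, 0.0, -0.3628]) [0.5365 0.0316 0.1155]
0.9 ([0.0061, -0.03, 0.0], [0.0, 0.0, -0.4428]) [0.5318 0.0293 0.1155]
0.98 ([0.0055, -0.0351, 0.0], [0.0, 0.0, -0.5228]) [0.5273 0.0267 0.1155]
1.06 ([0.0045, -0.0402, 0.0], [0.0, 0.0, -0.6028]) [0.523  0.0238 0.1155]
1.14 ([0.0031, -0.0452, 0.0], [0.0, 0.0, -0.6828]) [0.519  0.0205 0.1155]
1.22 ([0.0013, -0.05, 0.0], [0.0, 0.0, -0.7628]) [0.5153 0.0169 0.1155]
1.3 ([-0.0009, -0.0547, 0.0], [0.0, 0.0, -0.8428]) [0.5118 0.013  0.1155]
1.38 ([-0.0034, -0.0593, 0.0], [0.0, 0.0, -0.9228]) [0.5087 0.0089 0.1155]
```

To row units: -0.0595 m / 0.6 = -0.0992, -0.05 m / 0.6 = -0.0833, -0.523 rad / 4 = -0.1308.

Emit:
move_arm(plan=[{"delta_pos": [0.005,-0.0075,0],"turn": [0,0,-0.0108],"fingers": 1},{"delta_pos": [0.0075,-0.0158,0],"turn": [0,0,-0.0308],"fingers": 1},{"delta_pos": [0.0092,-0.0242,0],"turn": [0,0,-0.0508],"fingers": 1},{"delta_pos": [0.01,-0.0325,0],"turn": [0,0,-0.0708],"fingers": 1},{"delta_pos": [0.0108,-0.0417,0],"turn": [0,0,-0.0908],"fingers": 1},{"delta_pos": [0.01,-0.05,0],"turn": [0,0,-0.1108],"fingers": 1},{"delta_pos": [0.0092,-0.0583,0],"turn": [0,0,-0.1308],"fingers": 1},{"delta_pos": [0.0075,-0.0667,0],"turn": [0,0,-0.1508],"fingers": 1},{"delta_pos": [0.005,-0.075,0],"turn": [0,0,-0.1708],"fingers": 1},{"delta_pos": [0.0025,-0.0833,0],"turn": [0,0,-0.1908],"fingers": 1},{"delta_pos": [-0.0017,-0.0908,0],"turn": [0,0,-0.2108],"fingers": 1},{"delta_pos": [-0.0058,-0.0992,0],"turn": [0,0,-0.2308],"fingers": 1}])

```text
clock: 7.2
position: [0.5084, 0.0091, 0.1159]
ee_rot: [0.116, 0.993, 0.0, 0.0]
ft_force: [3.4, 2.3, 0.6]
grip_width: 0.001
grasp_force: 1.6
```

```bash
python3 - <<'E'
from sw import *;from workcell import *
o=get_obs();p,R,y=info(o);print(o["clock"],p,y,o["ft_force"])
p0=np.array([.5087,.0089,.1155]);R0=pose(.41+.923)
for th in np.linspace(1.41,1.68,10):
    q,yw=sw(th,.0245);q[2]=.1155;print(round(th,2),rel(p0,R0,q,min(yw-.02,1.50)),np.round(q,4))
E
```

```text
7.2 [0.50841571 0.00909729 0.11589921] 1.337610175421148 [3.43530721 2.26577984 0.57219249]
1.41 ([0.0007, -0.0018, 0.0], [0.0, 0.0, -0.0298]) [0.5076 0.0073 0.1155]
1.44 ([0.0013, -0.0037, 0.0], [0.0, 0.0, -0.0598]) [0.5066 0.0056 0.1155]
1.47 ([0.0018, -0.0055, 0.0], [0.0, 0.0, -0.0898]) [0.5056 0.004  0.1155]
1.5 ([0.0023, -0.0074, 0.0], [0.0, 0.0, -0.1198]) [0.5047 0.0023 0.1155]
1.53 ([0.0028, -0.0093, 0.0], [0.0, 0.0, -0.1498]) [5.038e-01 5.000e-04 1.155e-01]
1.56 ([0.0032, -0.0112, 0.0], [0.0, 0.0, -0.167]) [ 0.503  -0.0012  0.1155]
1.59 ([0.0035, -0.0131, 0.0], [0.0, 0.0, -0.167]) [ 0.5022 -0.003   0.1155]
1.62 ([0.0038, -0.015, 0.0], [0.0, 0.0, -0.167]) [ 0.5015 -0.0048  0.1155]
1.65 ([0.004, -0.017, 0.0], [0.0, 0.0, -0.167]) [ 0.5008 -0.0067  0.1155]
1.68 ([0.0042, -0.0189, 0.0], [0.0, 0.0, -0.167]) [ 0.5002 -0.0085  0.1155]
```

To row units: -0.008 m / 0.6 = -0.0133, -0.0035 m / 0.6 = -0.0058, -0.14 rad / 4 = -0.035.

Emit:
move_arm(plan=[{"delta_pos": [0.0008,-0.0033,0],"turn": [0,0,-0.0075],"fingers": 1},{"delta_pos": [0.0017,-0.0058,0],"turn": [0,0,-0.015],"fingers": 1},{"delta_pos": [0.0033,-0.0083,0],"turn": [0,0,-0.0225],"fingers": 1},{"delta_pos": [0.0033,-0.01,0],"turn": [0,0,-0.03],"fingers": 1},{"delta_pos": [0.0042,-0.0117,0],"turn": [0,0,-0.0325],"fingers": 1},{"delta_pos": [0.0042,-0.0133,0],"turn": [0,0,-0.035],"fingers": 1}])

```text
clock: 7.95
position: [0.5041, 0.0015, 0.1157]
ee_rot: [0.049, 0.999, 0.0, -0.0]
ft_force: [-0.9, 4.0, 4.1]
grip_width: 0.001
grasp_force: 2.3
```

Emit:
move_arm(plan=[{"delta_pos": [0.0003,-0.0012,0],"turn": [0,0,0],"fingers": 1},{"delta_pos": [0.0008,-0.0023,0],"turn": [0,0,0],"fingers": 1},{"delta_pos": [0.0008,-0.0033,0],"turn": [0,0,0],"fingers": 1}])

```text
clock: 8.32
position: [0.5036, -0.0005, 0.1158]
ee_rot: [0.049, 0.999, 0.0, -0.0]
ft_force: [-0.9, 4.2, 4.0]
grip_width: -0.003
grasp_force: 2.3
```

To row units: -0.0014 m / 0.6 = -0.0023, -0.0007 m / 0.6 = -0.0012, -0.02 rad / 4 = -0.005.

Emit:
move_arm(plan=[{"delta_pos": [0.0003,-0.0012,0],"turn": [0,0,-0.0025],"fingers": 1},{"delta_pos": [0.0007,-0.0023,0],"turn": [0,0,-0.005],"fingers": 1}])

```text
clock: 8.57
position: [0.503, -0.0019, 0.1157]
ee_rot: [0.039, 0.999, 0.0, -0.0]
ft_force: [-1.5, 3.8, 2.4]
grip_width: 0.001
grasp_force: 2.3
```

To row units: -0.0014 m / 0.6 = -0.0023, -0.0007 m / 0.6 = -0.0012.

Emit:
move_arm(plan=[{"delta_pos": [0.0002,-0.0012,0],"turn": [0,0,0],"fingers": 1},{"delta_pos": [0.0003,-0.0023,0],"turn": [0,0,0],"fingers": 1}])

```text
clock: 8.82
position: [0.5028, -0.0033, 0.1157]
ee_rot: [0.039, 0.999, 0.0, -0.0]
ft_force: [-1.2, 4.1, 3.9]
grip_width: 0.004
grasp_force: 2.5
```

To row units: -0.001 m / 0.6 = -0.0017, -0.0005 m / 0.6 = -0.0008.

Emit:
move_arm(plan=[{"delta_pos": [0.0002,-0.0008,0],"turn": [0,0,0],"fingers": 1},{"delta_pos": [0.0003,-0.0017,0],"turn": [0,0,0],"fingers": 1}])

```text
clock: 9.07
position: [0.5027, -0.0034, 0.1158]
ee_rot: [0.039, 0.999, 0.0, 0.0]
ft_force: [-0.2, 7.8, 1.2]
grip_width: -0.001
grasp_force: 3.8
```

The force has risen with no more motion, so the hook is on its stop. I'll press slightly more, hold, then retreat.

To row units: -0.0004 m / 0.6 = -0.0007.

Emit:
move_arm(plan=[{"delta_pos": [0,-0.0007,0],"turn": [0,0,0],"fingers": 1},{"delta_pos": [0,-0.0007,0],"turn": [0,0,0],"fingers": 1},{"delta_pos": [0,-0.0007,0],"turn": [0,0,0],"fingers": 1}])

```text
clock: 9.45
position: [0.5027, -0.0034, 0.1158]
ee_rot: [0.038, 0.999, 0.001, 0.0]
ft_force: [0.5, 7.3, 2.9]
grip_width: 0.003
grasp_force: 4.0
```

To row units: 0.15 m / 0.6 = 0.25, 0.003 m / 0.6 = 0.005.

Emit:
move_arm(plan=[{"delta_pos": [0,0.0067,0],"turn": [0,0,0],"fingers": 1},{"delta_pos": [0.005,0.025,0],"turn": [0,0,0],"fingers": 1},{"delta_pos": [0.0167,0.0833,-0.05],"turn": [0,0,0],"fingers": 1},{"delta_pos": [0.025,0.15,-0.1333],"turn": [0,0,0],"fingers": 1},{"delta_pos": [0.05,0.2,-0.1833],"turn": [0,0,0],"fingers": 1},{"delta_pos": [0.0667,0.25,-0.2],"turn": [0,0,0],"fingers": 1},{"delta_pos": [0.0667,0.25,-0.2],"turn": [0,0,0],"fingers": 0.6}])

```text
clock: 10.32
position: [0.4737, 0.1508, 0.2364]
ee_rot: [0.037, 0.999, 0.0, 0.0]
ft_force: [-0.3, -1.0, -0.3]
grip_width: 0.195
grasp_force: 0.0
```

```bash
python3 - <<'E'
from sw import *;from workcell import *
o=get_obs();p,R,y=info(o);print(o["clock"],p,y,o["ft_force"],o["grip_width"])
for n in("top","scene"):
    W=cloud(camera(n)).reshape(-1,3)
    q=W[(W[:,0]>.48)&(W[:,0]<.57)&(W[:,1]>-.07)&(W[:,1]<.02)&(W[:,2]>.12)&(W[:,2]<.175)]
    for x0 in np.arange(.48,.57,.005):
        a=q[(q[:,0]>x0)&(q[:,0]<x0+.005)]
        if len(a):print(n,round(x0,3),len(a),a[:,1].min().round(4),a[:,1].max().round(4),a[:,2].max().round(4))
print(rel(p,R,[.4555,.257,.19],.168))
E
```

```text
10.325 [0.47372816 0.15075938 0.23635991] 1.4971763808088772 [-0.26826092 -1.00098139 -0.32756942] 0.19455657484180708
top 0.495 22 -0.0328 -0.0159 0.1673
top 0.5 25 -0.0334 -0.0153 0.1654
top 0.505 26 -0.0327 -0.0156 0.1606
top 0.51 23 -0.0324 -0.0155 0.1607
top 0.515 79 -0.0516 0.0009 0.1664
top 0.52 41 -0.0468 0.0013 0.1647
top 0.525 26 -0.0365 -0.0137 0.1635
top 0.53 25 -0.0364 -0.0134 0.1628
top 0.535 34 -0.0382 -0.0138 0.1641
top 0.54 27 -0.0364 -0.0149 0.1644
top 0.545 35 -0.0388 -0.0141 0.1657
top 0.55 21 -0.0387 -0.0134 0.1641
top 0.555 24 -0.0321 -0.0178 0.1632
top 0.56 22 -0.0345 -0.0184 0.1629
top 0.565 22 -0.0338 -0.0197 0.1643
scene 0.495 66 -0.0377 -0.0193 0.1648
scene 0.5 49 -0.0375 -0.0186 0.165
scene 0.505 17 -0.0375 -0.0307 0.1591
scene 0.51 29 -0.0378 -0.0228 0.161
scene 0.515 121 -0.0552 -0.001 0.1648
scene 0.52 62 -0.0548 -0.0007 0.1638
scene 0.525 14 -0.0357 -0.0239 0.1622
scene 0.53 14 -0.0374 -0.021 0.1624
scene 0.535 24 -0.0404 -0.023 0.1621
scene 0.54 34 -0.0403 -0.0188 0.1631
scene 0.545 33 -0.0408 -0.0247 0.1646
scene 0.55 43 -0.0434 -0.0173 0.1639
scene 0.555 10 -0.0373 -0.0244 0.1615
scene 0.56 35 -0.0376 -0.0217 0.1627
scene 0.565 17 -0.0365 -0.0298 0.1617
([0.026, 0.1046, 0.0464], [0.0012, 0.0003, 1.3292])
```

To row units: 0.1046 m / 0.6 = 0.1743, 0.1 m / 0.6 = 0.1667, 1.329 rad / 4 = 0.3323.

Emit:
move_arm(plan=[{"delta_pos": [0.0217,0.0833,0.0333],"turn": [0,0,0.045],"fingers": 0.5},{"delta_pos": [0.0433,0.1667,0.0667],"turn": [0,0,0.09],"fingers": 0.5},{"delta_pos": [0.0433,0.1743,0.1],"turn": [0,0,0.135],"fingers": 0.5},{"delta_pos": [0.0433,0.1743,0.1333],"turn": [0,0,0.18],"fingers": 0.5},{"delta_pos": [0.0433,0.1743,0.1667],"turn": [0,0,0.225],"fingers": 0.5},{"delta_pos": [0.0433,0.1743,0.1667],"turn": [0,0,0.27],"fingers": 0.5},{"delta_pos": [0.0433,0.1743,0.1667],"turn": [0,0,0.315],"fingers": 0.5},{"delta_pos": [0.0433,0.1743,0.1667],"turn": [0,0,0.3323],"fingers": 0.5},{"delta_pos": [0.0433,0.1743,0.1667],"turn": [0,0,0.3323],"fingers": 0.5}])

```text
clock: 11.55
position: [0.4567, 0.253, 0.1352]
ee_rot: [0.647, 0.762, -0.001, 0.0]
ft_force: [0.3, -0.1, 0.4]
grip_width: 0.499
grasp_force: 0.0
```

```bash
python3 - <<'E'
from sw import *;from workcell import *;import pickle
o=get_obs();p,R,y=info(o);print(o["clock"],p,y,o["ft_force"],o["grip_width"])
c=camera("wrist");pickle.dump((o,c),open("w3.pkl","wb"))
cv2.imwrite("pics/w3.png",c["color"][:,:,::-1]);T=c["tool_from_camera"]
v,u=np.mgrid[:400,:640];z=c["range_z"]
Q=np.stack([(u-c["cx"])/c["fx"]*z,(v-c["cy"])/c["fy"]*z,z],-1)@T[:3,:3].T+T[:3,3]
m=(z>0)&(abs(Q[...,0])<.02)&(abs(Q[...,1])<.06)&(Q[...,2]<.02)
q=Q[m]
for s in(-1,1):
  for z0 in np.arange(-.06,.02,.005):
    a=q[(q[:,2]>z0)&(q[:,2]<z0+.005)&(q[:,1]*s>0)]
    if len(a)>3:print(s,z0.round(3),len(a),a.min(0).round(4),a.max(0).round(4))
W=Q@R.T+p
m=(z>0)&(W[...,0]>.42)&(W[...,0]<.5)&(W[...,1]>.2)&(W[...,1]<.31)&(W[...,2]>.036)&(W[...,2]<.09)&(c["color"].max(2)<75)
q=W[m]
for y0 in np.arange(.2,.31,.01):
    a=q[(q[:,1]>y0)&(q[:,1]<y0+.01)]
    if len(a):print(round(y0,3),len(a),np.percentile(a[:,0],[3,50,97]).round(4),np.percentile(a[:,2],[50,98]).round(4))
S=cloud(camera("scene")).reshape(-1,3)
m=(abs(S[:,0]-p[0])<.04)&(abs(S[:,1]-p[1])<.04)&(S[:,2]>.1)&(S[:,2]<.25);print("scene tip",np.sort(S[m][:,2])[:8])
E
```

```text
11.55 [0.45674704 0.25300914 0.1352041 ] 0.16273950117548175 [ 0.32593847 -0.08071077  0.39975594] 0.4993623458140217
-1 -0.06 302 [-0.0103 -0.0365 -0.06  ] [ 0.0125 -0.0226 -0.055 ]
-1 -0.055 260 [-0.0103 -0.0366 -0.055 ] [ 0.0124 -0.0225 -0.05  ]
-1 -0.05 246 [-0.0102 -0.0364 -0.05  ] [ 0.0125 -0.0226 -0.045 ]
-1 -0.045 218 [-0.0108 -0.0366 -0.045 ] [ 0.0127 -0.0225 -0.04  ]
-1 -0.04 183 [-0.0101 -0.0357 -0.04  ] [ 0.0124 -0.0226 -0.035 ]
-1 -0.035 105 [-0.0104 -0.0345 -0.035 ] [ 0.0122 -0.0226 -0.03  ]
-1 -0.03 16 [-0.0063 -0.023  -0.0299] [ 0.0099 -0.0227 -0.0278]
1 -0.06 296 [-0.0104  0.0197 -0.06  ] [ 0.0127  0.0334 -0.055 ]
1 -0.055 258 [-0.0102  0.0197 -0.055 ] [ 0.0127  0.0337 -0.05  ]
1 -0.05 247 [-0.0104  0.0197 -0.05  ] [ 0.0123  0.0335 -0.045 ]
1 -0.045 219 [-0.0105  0.0197 -0.045 ] [ 0.0125  0.0334 -0.0401]
1 -0.04 187 [-0.0105  0.0198 -0.04  ] [ 0.0124  0.0332 -0.0351]
1 -0.035 105 [-0.0095  0.0197 -0.035 ] [ 0.0122  0.0311 -0.0302]
1 -0.03 16 [-0.0072  0.0199 -0.0299] [ 0.0093  0.0202 -0.0277]
0.23 104 [0.4503 0.4579 0.4659] [0.0659 0.0697]
0.24 210 [0.4484 0.4569 0.4656] [0.0727 0.0753]
0.25 262 [0.4468 0.4552 0.4639] [0.0757 0.077 ]
0.26 312 [0.4454 0.454  0.4626] [0.0759 0.0773]
0.27 340 [0.4441 0.4525 0.4612] [0.0728 0.0757]
0.28 367 [0.4426 0.4511 0.4596] [0.0654 0.0706]
0.29 189 [0.4418 0.4511 0.4582] [0.0527 0.0591]
scene tip [0.16259265 0.16414875 0.16418708 0.16454264 0.16455342 0.1646143
 0.16468956 0.16481575]
```

View pics/w3.png

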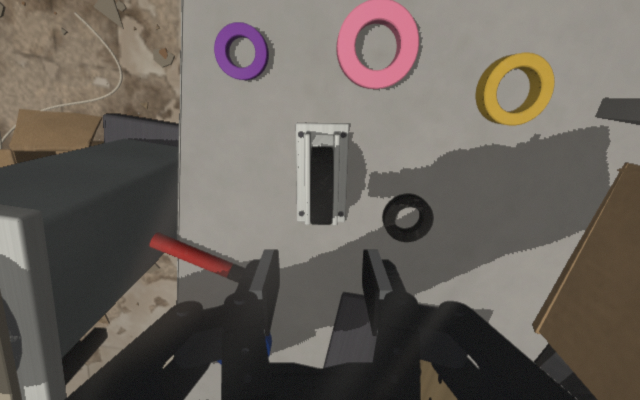

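The wrist view shows the open jaws, with pad tips at (265,250) and (375,250), and the roll in its rest at (321,185). Both cameras give the tips as 28 mm behind the TCP. The target is about (0.4553, 0.2595), yaw 0.155, with tips 9 mm down the rim.

```bash
python3 - <<'E'
from sw import *;from workcell import *
o=get_obs();p,R,y=info(o);print(p)
print(rel(p,R,[.4553,.2595,.040],.155))
E
```

```text
[0.45669667 0.25349402 0.13546941]
([0.0062, -0.0004, 0.0955], [-0.0004, 0.0005, 0.0096])
```

To row units: 0.0955 m / 0.6 = 0.1592, 0.07 m / 0.6 = 0.1167, 0.01 rad / 4 = 0.0025.

Emit:
move_arm(plan=[{"delta_pos": [0.01,-0.0008,0],"turn": [0,0,0.0025],"fingers": 0.5},{"delta_pos": [0.01,-0.0008,0.0583],"turn": [0,0,0.0025],"fingers": 0.5},{"delta_pos": [0.01,-0.0008,0.1167],"turn": [0,0,0.0025],"fingers": 0.5},{"delta_pos": [0.01,-0.0008,0.1467],"turn": [0,0,0.0025],"fingers": 0.5},{"delta_pos": [0.01,-0.0008,0.1592],"turn": [0,0,0.0025],"fingers": 0.5},{"delta_pos": [0.01,-0.0008,0.1592],"turn": [0,0,0.0025],"fingers": 0.5}])

```text
clock: 12.4
position: [0.455, 0.2604, 0.0404]
ee_rot: [0.651, 0.759, -0.0, -0.0]
ft_force: [0.2, -0.0, 0.3]
grip_width: 0.501
grasp_force: 0.0
```

Emit:
move_arm(plan=[{"delta_pos": [0,0,0],"turn": [0,0,0],"fingers": 0.7},{"delta_pos": [0,0,0],"turn": [0,0,0],"fingers": 0.75},{"delta_pos": [0,0,0],"turn": [0,0,0],"fingers": 0.8},{"delta_pos": [0,0,0],"turn": [0,0,0],"fingers": 0.9},{"delta_pos": [0,0,0],"turn": [0,0,0],"fingers": 1},{"delta_pos": [0,0,0],"turn": [0,0,0],"fingers": 1},{"delta_pos": [0,0,0],"turn": [0,0,0],"fingers": 1}], force=80)

```text
clock: 13.28
position: [0.4556, 0.2605, 0.0412]
ee_rot: [0.651, 0.759, 0.001, 0.0]
ft_force: [-0.5, -0.2, 6.2]
grip_width: 0.176
grasp_force: 78.9
```

```bash
python3 - <<'E'
from sw import *;from workcell import *
o=get_obs();p,R,y=info(o);print(o["clock"],p,y,o["ft_force"],o["grip_width"]*85,o["grasp_force"])
S=cloud(camera("scene"))
q=S.reshape(-1,3);m=(abs(q[:,0]-p[0])<.05)&(abs(q[:,1]-p[1])<.05)&(q[:,2]>.035)&(q[:,2]<.09);print(m.sum())
E
```

```text
13.275 [0.45560995 0.26048222 0.04116434] 0.1538308689868672 [-0.46188779 -0.21684079  6.24239428] 14.932906303218813 78.86537169339135
414
```

```bash
python3 - <<'E'
from sw import *
p0=np.array([.455,.2604,.0404]);R0=pose(.1535)
print(rel(p0,R0,[.455,.2604,.19],.1535));print(rel(p0,R0,[.44,-.026,.19],-.027))
E
```

```text
([0.0, 0.0, -0.1496], [0.0, 0.0, 0.0])
([-0.2807, -0.0586, -0.1496], [0.0, 0.0, 0.1805])
```

To row units: -0.15 m / 0.6 = -0.25, -0.14 m / 0.6 = -0.2333.

Emit:
move_arm(plan=[{"delta_pos": [0,0,-0.0167],"turn": [0,0,0],"fingers": 1},{"delta_pos": [0,0,-0.0417],"turn": [0,0,0],"fingers": 1},{"delta_pos": [0,0,-0.0833],"turn": [0,0,0],"fingers": 1},{"delta_pos": [0,0,-0.1333],"turn": [0,0,0],"fingers": 1},{"delta_pos": [0,0,-0.1833],"turn": [0,0,0],"fingers": 1},{"delta_pos": [0,0,-0.2333],"turn": [0,0,0],"fingers": 1},{"delta_pos": [0,0,-0.25],"turn": [0,0,0],"fingers": 1},{"delta_pos": [0,0,-0.25],"turn": [0,0,0],"fingers": 1}])

```text
clock: 14.32
position: [0.4551, 0.2603, 0.1906]
ee_rot: [0.651, 0.759, 0.0, 0.0]
ft_force: [0.1, -0.5, -1.4]
grip_width: 0.18
grasp_force: 78.4
```

To row units: -0.281 m / 0.6 = -0.4683, -0.18 m / 0.6 = -0.3, 0.18 rad / 4 = 0.045.

Emit:
move_arm(plan=[{"delta_pos": [-0.0333,-0.0067,0],"turn": [0,0,0.005],"fingers": 1},{"delta_pos": [-0.1,-0.02,0],"turn": [0,0,0.01],"fingers": 1},{"delta_pos": [-0.1667,-0.0333,0],"turn": [0,0,0.0175],"fingers": 1},{"delta_pos": [-0.2333,-0.05,0],"turn": [0,0,0.025],"fingers": 1},{"delta_pos": [-0.3,-0.0667,0],"turn": [0,0,0.0325],"fingers": 1},{"delta_pos": [-0.3667,-0.0833,0],"turn": [0,0,0.04],"fingers": 1},{"delta_pos": [-0.425,-0.0917,0],"turn": [0,0,0.045],"fingers": 1},{"delta_pos": [-0.4583,-0.0977,0],"turn": [0,0,0.0451],"fingers": 1},{"delta_pos": [-0.4683,-0.0977,0],"turn": [0,0,0.0451],"fingers": 1},{"delta_pos": [-0.4683,-0.0977,0],"turn": [0,0,0.0451],"fingers": 1}])

```text
clock: 15.58
position: [0.4398, -0.0265, 0.1898]
ee_rot: [0.717, 0.697, -0.0, -0.0]
ft_force: [0.3, -1.4, -1.4]
grip_width: 0.176
grasp_force: 78.4
```

```bash
python3 - <<'E'
from sw import *;from workcell import *;import pickle
o=get_obs();p,R,y=info(o);print(o["clock"],p,y,o["ft_force"])
d={n:camera(n) for n in("top","scene")};pickle.dump((o,d),open("s4.pkl","wb"))
m=np.zeros((500,800,3),np.uint8)
m[:400,:400]=cv2.resize(d["scene"]["color"][120:250,300:430],(400,400),interpolation=cv2.INTER_CUBIC)
m[:400,400:]=cv2.resize(d["top"]["color"][130:250,340:460],(400,400),interpolation=cv2.INTER_CUBIC)
cv2.imwrite("pics/s4.png",m[:,:,::-1])
for n,c in d.items():
    W=cloud(c);k=(c["color"].max(2)<80)&(abs(W[...,0]-p[0])<.04)&(abs(W[...,1]-p[1])<.05)&(W[...,2]>.14)&(W[...,2]<.216)
    q=W[k];print(n,len(q))
    for z0 in np.arange(.14,.216,.006):
        a=q[(q[:,2]>z0)&(q[:,2]<z0+.006)]
        if len(a)>1:print(z0.round(3),len(a),a[:,:2].min(0).round(4),a[:,:2].max(0).round(4))
E
```

```text
15.575 [ 0.43980764 -0.02654097  0.18976394] -0.027262926702585306 [ 0.29529562 -1.41607238 -1.35197612]
top 109
0.164 2 [ 0.4314 -0.0208] [ 0.4318 -0.0072]
0.17 6 [ 0.4312 -0.0219] [ 0.4316 -0.0087]
0.182 4 [0.4354 0.0068] [0.4413 0.0072]
0.188 5 [0.4314 0.0027] [0.4443 0.0074]
0.194 15 [ 0.4311 -0.0039] [0.4477 0.0072]
0.2 27 [ 0.431  -0.0067] [0.4493 0.0059]
0.206 25 [ 0.4308 -0.0128] [0.4485 0.0029]
0.212 24 [ 0.4305 -0.0138] [4.484e-01 3.000e-04]
scene 689
0.158 24 [ 0.4314 -0.0426] [ 0.4337 -0.0131]
0.164 45 [ 0.4307 -0.052 ] [ 0.4342 -0.007 ]
0.17 114 [ 0.4308 -0.0578] [ 0.4465 -0.0018]
0.176 84 [ 0.4302 -0.0606] [4.469e-01 2.000e-04]
0.182 77 [ 0.43   -0.0617] [0.4465 0.0006]
0.188 71 [ 0.4304 -0.0635] [0.4456 0.0013]
0.194 80 [ 0.43   -0.0614] [0.4481 0.0012]
0.2 73 [ 0.4297 -0.0609] [0.4452 0.0018]
0.206 75 [ 0.43   -0.0582] [ 0.446  -0.0019]
0.212 46 [ 0.4306 -0.0536] [ 0.446  -0.0068]
```

View pics/s4.png

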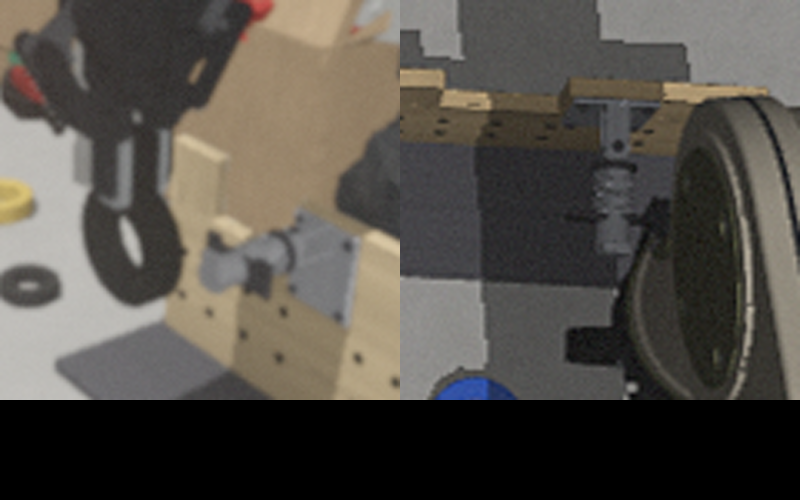

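The roll is upright in the jaws at crop (132,245), and the hook points out at (210,275). Next I'll fit the roll's circle in the scene view and compare it with the peg.

```bash
python3 - <<'E'
from sw import *;import pickle
o,d=pickle.load(open("s4.pkl","rb"));c=d["scene"];W=cloud(c)
k=(c["color"].max(2)<80)&(abs(W[...,0]-.431)<.004)&(abs(W[...,1]+.03)<.045)&(W[...,2]>.14)&(W[...,2]<.235)
q=W[k];print(np.linalg.lstsq(np.c_[q[:,1:],np.ones(len(q))],q[:,0],rcond=None)[0])
low=q[q[:,2]<.205]
(cy,cz),r=cv2.minEnclosingCircle((low[:,1:]*1000).astype(np.float32));print("roll",cy,cz,r)
h=cv2.convexHull((low[:,1:]*1000).astype(np.float32))[:,0];h=h[h[:,1]<200]
A=np.c_[2*h,np.ones(len(h))];s=np.linalg.lstsq(A,(h**2).sum(1),rcond=None)[0];print("circ",s[:2],np.sqrt(s[2]+s[0]**2+s[1]**2))
k=(abs(W[...,0]-.498)<.004)&(abs(W[...,1]+.027)<.02)&(W[...,2]>.13)&(W[...,2]<.17);q=W[k]
print("tip",len(q),q.min(0),q.max(0))
for z0 in np.arange(.136,.168,.004):
    a=q[(q[:,2]>z0)&(q[:,2]<z0+.004)]
    if len(a):print(z0.round(3),len(a),a[:,1].min().round(4),a[:,1].max().round(4),np.median(a[:,0]).round(4))
E
```

```text
[ 0.02095887 -0.00212106  0.43343277]
roll -29.753461837768555 190.6448516845703 33.04789733886719
circ [-29.47361179 191.58270255] 32.20026091661702
tip 94 [ 0.49711583 -0.0381602   0.14084171] [ 0.50182883 -0.01766398  0.16471699]
0.14 12 -0.0357 -0.0204 0.4995
0.144 11 -0.0367 -0.0177 0.4992
0.148 18 -0.0376 -0.0192 0.4992
0.152 18 -0.0382 -0.0179 0.4994
0.156 15 -0.0348 -0.0201 0.4995
0.16 16 -0.0354 -0.0207 0.4995
0.164 4 -0.0317 -0.0205 0.5012
```

To row units: 0.04 m / 0.6 = 0.0667, 0.0375 m / 0.6 = 0.0625.

Emit:
move_arm(plan=[{"delta_pos": [0.0025,0,0.02],"turn": [0,0,0],"fingers": 1},{"delta_pos": [0.0025,0,0.0417],"turn": [0,0,0],"fingers": 1},{"delta_pos": [0.0025,0.0167,0.0625],"turn": [0,0,0],"fingers": 1},{"delta_pos": [0.0025,0.0417,0.0625],"turn": [0,0,0],"fingers": 1},{"delta_pos": [0.0025,0.0583,0.0625],"turn": [0,0,0],"fingers": 1},{"delta_pos": [0.0025,0.0667,0.0625],"turn": [0,0,0],"fingers": 1},{"delta_pos": [0.0025,0.0667,0.0625],"turn": [0,0,0],"fingers": 1}])

```text
clock: 16.55
position: [0.4803, -0.0261, 0.1526]
ee_rot: [0.716, 0.698, -0.0, -0.0]
ft_force: [-0.2, -0.5, -0.8]
grip_width: 0.175
grasp_force: 78.4
```

```bash
python3 - <<'E'
from sw import *;from workcell import *
o=get_obs();p,R,y=info(o);print(o["clock"],p,y,o["ft_force"])
c=camera("scene");W=cloud(c)
cv2.imwrite("pics/s5.png",cv2.resize(c["color"][140:250,320:430],(600,600),interpolation=cv2.INTER_CUBIC)[:,:,::-1])
fx=p[0]-.0075
k=(c["color"].max(2)<80)&(abs(W[...,0]-fx)<.005)&(abs(W[...,1]+.03)<.04)&(W[...,2]>.11)&(W[...,2]<.167)
q=W[k];print(len(q),np.median(q[:,0]))
h=cv2.convexHull((q[:,1:]*1000).astype(np.float32))[:,0];h=h[h[:,1]<163]
A=np.c_[2*h,np.ones(len(h))];s=np.linalg.lstsq(A,(h**2).sum(1),rcond=None)[0];print("circ",s[:2],np.sqrt(s[2]+s[0]**2+s[1]**2))
k=(W[...,0]>.48)&(W[...,0]<.512)&(abs(W[...,1]+.027)<.02)&(W[...,2]>.13)&(W[...,2]<.17);q=W[k];print("hook seen",len(q),q.min(0) if len(q) else 0,q.max(0))
E
```

```text
16.55 [ 0.4802508  -0.02608525  0.15259714] -0.026565655486914443 [-0.18907264 -0.53461407 -0.8207102 ]
361 0.4729841698604746
circ [-28.92821775 153.80170058] 32.82862512170073
hook seen 105 [ 0.48005212 -0.03658653  0.1329476 ] [ 0.51195454 -0.00711263  0.16275071]
```

View pics/s5.png

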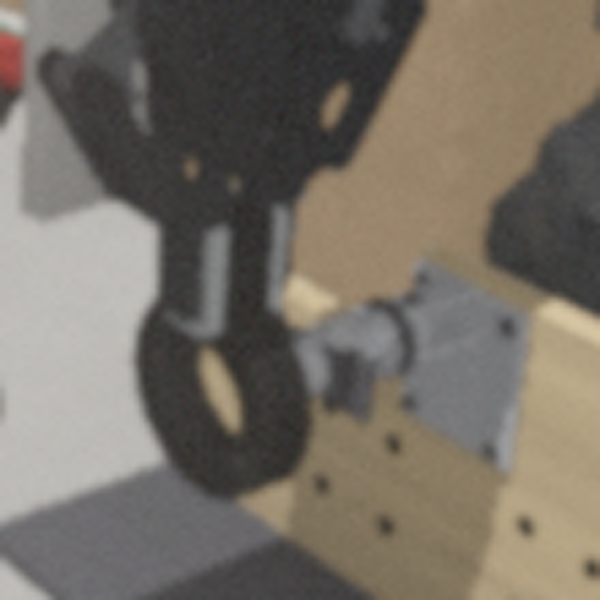

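The roll sits at crop (222,400), just in front of the hook tip at (315,360), and its centre is within 1 mm sideways and 3 mm above the peg axis. I'll advance slowly.

To row units: 0.012 m / 0.6 = 0.02, 0.009 m / 0.6 = 0.015.

Emit:
move_arm(plan=[{"delta_pos": [0.0008,0.005,0],"turn": [0,0,0],"fingers": 1},{"delta_pos": [0.0008,0.01,0],"turn": [0,0,0],"fingers": 1},{"delta_pos": [0.0008,0.015,0],"turn": [0,0,0],"fingers": 1},{"delta_pos": [0.0008,0.02,0],"turn": [0,0,0],"fingers": 1}])

```text
clock: 17.1
position: [0.4925, -0.0259, 0.1528]
ee_rot: [0.716, 0.698, 0.0, -0.0]
ft_force: [0.7, 1.1, -1.1]
grip_width: 0.176
grasp_force: 78.4
```

To row units: 0.012 m / 0.6 = 0.02, 0.009 m / 0.6 = 0.015.

Emit:
move_arm(plan=[{"delta_pos": [0,0.005,0],"turn": [0,0,0],"fingers": 1},{"delta_pos": [0,0.01,0],"turn": [0,0,0],"fingers": 1},{"delta_pos": [0,0.015,0],"turn": [0,0,0],"fingers": 1},{"delta_pos": [0,0.02,0],"turn": [0,0,0],"fingers": 1}])

```text
clock: 17.6
position: [0.5045, -0.0262, 0.1528]
ee_rot: [0.716, 0.698, 0.0, -0.0]
ft_force: [-0.3, 0.5, -1.1]
grip_width: 0.177
grasp_force: 78.4
```

To row units: 0.0045 m / 0.6 = 0.0075, 0.003 m / 0.6 = 0.005.

Emit:
move_arm(plan=[{"delta_pos": [0,0.0025,0],"turn": [0,0,0],"fingers": 1},{"delta_pos": [0,0.005,0],"turn": [0,0,0],"fingers": 1},{"delta_pos": [0,0.0075,0],"turn": [0,0,0],"fingers": 1}])

```text
clock: 17.98
position: [0.5088, -0.0263, 0.1528]
ee_rot: [0.716, 0.698, 0.0, -0.0]
ft_force: [0.7, 0.2, -0.7]
grip_width: 0.18
grasp_force: 78.4
```

To row units: 0.004 m / 0.6 = 0.0067, 0.0025 m / 0.6 = 0.0042.

Emit:
move_arm(plan=[{"delta_pos": [0,0.002,0],"turn": [0,0,0],"fingers": 1},{"delta_pos": [0,0.0042,0],"turn": [0,0,0],"fingers": 1},{"delta_pos": [0,0.0067,0],"turn": [0,0,0],"fingers": 1}])

```text
clock: 18.35
position: [0.5125, -0.0263, 0.1526]
ee_rot: [0.716, 0.698, -0.0, -0.0]
ft_force: [-2.2, 0.8, -1.8]
grip_width: 0.176
grasp_force: 78.4
```

Emit:
move_arm(plan=[{"delta_pos": [0,0.0017,0],"turn": [0,0,0],"fingers": 1},{"delta_pos": [0,0.0033,0],"turn": [0,0,0],"fingers": 1},{"delta_pos": [0,0.005,0],"turn": [0,0,0],"fingers": 1}])

```text
clock: 18.73
position: [0.5156, -0.0264, 0.1526]
ee_rot: [0.716, 0.698, -0.0, -0.0]
ft_force: [-3.1, -0.3, -1.2]
grip_width: 0.176
grasp_force: 78.3
```

To row units: 0.0015 m / 0.6 = 0.0025, 0.0008 m / 0.6 = 0.0013.

Emit:
move_arm(plan=[{"delta_pos": [0,0.0013,0],"turn": [0,0,0],"fingers": 1},{"delta_pos": [0,0.0025,0],"turn": [0,0,0],"fingers": 1}])

```text
clock: 18.98
position: [0.5171, -0.0265, 0.1526]
ee_rot: [0.716, 0.698, -0.0, -0.0]
ft_force: [-3.1, 0.2, -1.9]
grip_width: 0.177
grasp_force: 78.3
```

To row units: 0.0015 m / 0.6 = 0.0025, 0.0008 m / 0.6 = 0.0013.

Emit:
move_arm(plan=[{"delta_pos": [0,0.0013,0],"turn": [0,0,0],"fingers": 1},{"delta_pos": [0,0.0025,0],"turn": [0,0,0],"fingers": 1}])

```text
clock: 19.23
position: [0.5184, -0.0265, 0.1527]
ee_rot: [0.716, 0.698, -0.0, -0.0]
ft_force: [-7.2, 1.0, 0.3]
grip_width: 0.18
grasp_force: 78.5
```

To row units: 0.001 m / 0.6 = 0.0017, 0.0005 m / 0.6 = 0.0008.

Emit:
move_arm(plan=[{"delta_pos": [0,0.0008,0],"turn": [0,0,0],"fingers": 1},{"delta_pos": [0,0.0017,0],"turn": [0,0,0],"fingers": 1}])

```text
clock: 19.48
position: [0.5186, -0.0265, 0.1526]
ee_rot: [0.716, 0.698, -0.001, -0.001]
ft_force: [-10.4, 1.5, 3.5]
grip_width: 0.177
grasp_force: 78.9
```

Emit:
move_arm(plan=[{"delta_pos": [0,0,0],"turn": [0,0,0],"fingers": 1},{"delta_pos": [0,-0.0017,0],"turn": [0,0,0],"fingers": 1},{"delta_pos": [0,-0.0033,0],"turn": [0,0,0],"fingers": 1},{"delta_pos": [0,-0.0033,0.0033],"turn": [0,0,0],"fingers": 1},{"delta_pos": [0,-0.0033,0.0067],"turn": [0,0,0],"fingers": 1},{"delta_pos": [0,-0.0033,0.01],"turn": [0,0,0],"fingers": 1}])

```text
clock: 20.23
position: [0.5179, -0.0266, 0.1467]
ee_rot: [0.716, 0.698, 0.0, 0.0]
ft_force: [-3.1, -0.5, 0.3]
grip_width: 0.179
grasp_force: 78.7
```

To row units: 0.003 m / 0.6 = 0.005, 0.0015 m / 0.6 = 0.0025.

Emit:
move_arm(plan=[{"delta_pos": [0,0,0.0025],"turn": [0,0,0],"fingers": 1},{"delta_pos": [0,0,0.005],"turn": [0,0,0],"fingers": 1}])

```text
clock: 20.48
position: [0.5178, -0.0266, 0.1437]
ee_rot: [0.716, 0.698, 0.0, -0.0]
ft_force: [-3.8, -0.2, 0.2]
grip_width: 0.178
grasp_force: 78.6
```

To row units: 0.0015 m / 0.6 = 0.0025, 0.0008 m / 0.6 = 0.0013.

Emit:
move_arm(plan=[{"delta_pos": [0,0,0.0013],"turn": [0,0,0],"fingers": 1},{"delta_pos": [0,0,0.0025],"turn": [0,0,0],"fingers": 1}])

```text
clock: 20.72
position: [0.5178, -0.0265, 0.1422]
ee_rot: [0.716, 0.698, 0.0, -0.0]
ft_force: [-3.6, 0.2, 0.1]
grip_width: 0.173
grasp_force: 78.6
```

To row units: 0.001 m / 0.6 = 0.0017, 0.0007 m / 0.6 = 0.0012.

Emit:
move_arm(plan=[{"delta_pos": [0,0,0.0012],"turn": [0,0,0],"fingers": 1},{"delta_pos": [0,0,0.0017],"turn": [0,0,0],"fingers": 1}])

```text
clock: 20.98
position: [0.5178, -0.0265, 0.1414]
ee_rot: [0.716, 0.698, 0.0, 0.0]
ft_force: [-3.3, 0.0, 2.7]
grip_width: 0.175
grasp_force: 78.8
```

To row units: 0.001 m / 0.6 = 0.0017, 0.0005 m / 0.6 = 0.0008.

Emit:
move_arm(plan=[{"delta_pos": [0,0,0.0008],"turn": [0,0,0],"fingers": 1},{"delta_pos": [0,0,0.0017],"turn": [0,0,0],"fingers": 1}])

```text
clock: 21.22
position: [0.5179, -0.0265, 0.141]
ee_rot: [0.716, 0.698, 0.0, -0.0]
ft_force: [-7.5, 0.1, 11.2]
grip_width: 0.176
grasp_force: 79.8
```

The roll rests on the peg with the centre about 8 mm below its axis. I'll unload it, ease back towards the nib, and open.

To row units: -0.0032 m / 0.6 = -0.0053, -0.0012 m / 0.6 = -0.002.

Emit:
move_arm(plan=[{"delta_pos": [0,0,-0.0013],"turn": [0,0,0],"fingers": 1},{"delta_pos": [0,-0.002,-0.0017],"turn": [0,0,0],"fingers": 1},{"delta_pos": [0,-0.004,-0.0017],"turn": [0,0,0],"fingers": 1},{"delta_pos": [0,-0.0053,-0.0017],"turn": [0,0,0],"fingers": 1},{"delta_pos": [0,-0.0053,-0.0017],"turn": [0,0,0],"fingers": 1}])

```text
clock: 21.85
position: [0.5146, -0.0263, 0.1413]
ee_rot: [0.716, 0.698, 0.0, -0.0]
ft_force: [-1.9, 0.2, -0.2]
grip_width: 0.178
grasp_force: 78.6
```

Emit:
move_arm(plan=[{"delta_pos": [0,0,0],"turn": [0,0,0],"fingers": 0.8},{"delta_pos": [0,0,0],"turn": [0,0,0],"fingers": 0.72},{"delta_pos": [0,0,0],"turn": [0,0,0],"fingers": 0.65},{"delta_pos": [0,0,0],"turn": [0,0,0],"fingers": 0.6},{"delta_pos": [0,0,0],"turn": [0,0,0],"fingers": 0.6}], force=20)

```text
clock: 22.48
position: [0.5147, -0.0265, 0.1414]
ee_rot: [0.716, 0.698, 0.0, 0.0]
ft_force: [-0.7, -0.6, -0.0]
grip_width: 0.399
grasp_force: 0.0
```

Emit:
move_arm(plan=[{"delta_pos": [0,0,-0.0083],"turn": [0,0,0],"fingers": 0.6},{"delta_pos": [0,0,-0.025],"turn": [0,0,0],"fingers": 0.6},{"delta_pos": [0,0,-0.0583],"turn": [0,0,0],"fingers": 0.6},{"delta_pos": [0,-0.0333,-0.1167],"turn": [0,0,0],"fingers": 0.6},{"delta_pos": [0,-0.1,-0.1667],"turn": [0,0,0],"fingers": 0.6},{"delta_pos": [0.0833,-0.1333,-0.1833],"turn": [0,0,0],"fingers": 0.6},{"delta_pos": [0.1667,-0.1333,-0.1833],"turn": [0,0,0],"fingers": 0.6},{"delta_pos": [0.1667,-0.1333,-0.1833],"turn": [0,0,0],"fingers": 0.6}])

```text
clock: 23.48
position: [0.4369, 0.0792, 0.2521]
ee_rot: [0.714, 0.7, 0.001, 0.0]
ft_force: [0.6, -1.8, 0.5]
grip_width: 0.401
grasp_force: 0.0
```

```bash
python3 - <<'E'
from sw import *;from workcell import *
o=get_obs();p,R,y=info(o);print(o["clock"],p,o["ft_force"])
for n in("scene","top"):
    c=camera(n);W=cloud(c)
    k=(c["color"].max(2)<90)&(W[...,0]>.49)&(W[...,0]<.545)&(abs(W[...,1]+.028)<.045)&(W[...,2]>.1)&(W[...,2]<.185);q=W[k]
    print(n,len(q),q.min(0).round(4),q.max(0).round(4))
    for z0 in np.arange(.1,.185,.008):
        a=q[(q[:,2]>z0)&(q[:,2]<z0+.008)]
        if len(a)>1:print(z0.round(3),len(a),a[:,:2].min(0).round(4),a[:,:2].max(0).round(4))
    if n=="scene":
        q=q[q[:,0]<.516];h=cv2.convexHull((q[:,1:]*1000).astype(np.float32))[:,0]
        A=np.c_[2*h,np.ones(len(h))];s=np.linalg.lstsq(A,(h**2).sum(1),rcond=None)[0];print("circ",s[:2],np.sqrt(s[2]+s[0]**2+s[1]**2))
        print(np.linalg.lstsq(np.c_[q[:,1:],np.ones(len(q))],q[:,0],rcond=None)[0])
E
```

```text
23.475 [0.43687483 0.07916489 0.25206344] [ 0.56729865 -1.8429186   0.46274027]
scene 744 [ 0.502  -0.0632  0.1093] [0.5251 0.0044 0.1775]
0.108 35 [ 0.5025 -0.0458] [ 0.5057 -0.0105]
0.116 98 [ 0.5022 -0.0554] [ 0.5192 -0.0023]
0.124 103 [ 0.5024 -0.0595] [0.5185 0.0028]
0.132 72 [ 0.502  -0.0623] [0.5188 0.0039]
0.14 73 [ 0.5023 -0.0632] [0.518  0.0044]
0.148 74 [ 0.5033 -0.0609] [0.5184 0.0043]
0.156 97 [ 0.5026 -0.0598] [5.251e-01 2.000e-04]
0.164 117 [ 0.5034 -0.054 ] [ 0.5187 -0.0054]
0.172 75 [ 0.5039 -0.0448] [ 0.5187 -0.0152]
circ [-28.61656256 143.30118899] 33.80883963060752
[-0.02574054  0.04261191  0.49954208]Traceback (most recent call last):
  File "<stdin>", line 6, in <module>
    return umr_minimum(a, axis, None, out, keepdims, initial, where)
ValueError: zero-size array to reduction operation minimum which has no identity
```

```bash
python3 - <<'E'
from workcell import *
print(hand_in())
E
```

```text
the job is handed in; nothing more can be done
None
```

I swung the hook out to its stop, hung the black roll on the peg behind the nib and handed the job in at about 23.5 s; hand-in returned no verdict, and the last scene view put the roll centre about 49 mm from the pin and 7 mm below the peg's axis.

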